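# Hook the return spring of a desk press onto its post with a spring puller

## Robot

A 6-joint arm with a two-finger parallel gripper is mounted at the origin on a cart in front of the work surface, level with it; the furniture and walls round the work are solid. World frame = base frame: x ahead of the robot, y to its left, z up, the work surface at z = 0. Lengths are in m, angles in rad, forces in N, time in s.
With the tool pointing down it reaches from about 0.375 to 0.9 m from the base axis. Payload 3.1 kg.
Tool frame: the origin (TCP) lies on the centre line of the jaws, within the pads' length; the fingertips stand 25 mm ahead of it and the grasp point (between the pads) lies 6 mm ahead of it (robot.nose_length is the y of the fingertips in the tool frame, in m); y points along the fingers, z is the direction in which the jaws open and shut, and the axes are right-handed (so a half turn about y gives the same grasp; the last joint's range is limited). The gripper opens to 87 mm and grips with 3 to 60 N. Pads are 19 mm wide; open, the fingers measure 117 mm over their backs; the gripper's body (75 mm by 190 mm) begins 51 mm behind the grasp point.
Start: joints at [0.931, 0.527, 1.433, -0, 1.181, -0.178], TCP at [0.278, 0.56, 0.248] pointing down, gripper open.
Joint ranges: [-3.08, 3.08], [-0.75, 2.2], [0.22, 2.44], [-1.43, 4.57], [0, 2.65], [-2.85, 2.85]. Speed limits (rad/s): [2.79, 2.79, 3.14, 3.14, 3.14, 3.14].

## Interface

Orientations are given as a unit quaternion [x, y, z, w].
In Python, from rig import robot, eyes, ticket gives the robot as it stands.
- The arm moves only by the tool play_rows, never from a script. Its argument "series" is a list of rows, each a list of 7 numbers: the opening, from 0 (shut) to 1 (fully open), then the shift along the tool's x, y, z scaled (see below), then the turn, a rotation vector about the tool's x, y, z scaled (see below). In form: [[claw, dx, dy, dz, ax, ay, az], ...]. A call has 1 to 12 rows; each row shifts and turns the commanded pose from where the row before left it, along the tool's axes as they then stand; what a row does not reach is not made up. The controller multiplies each number of a shift by 100 mm and each number of a turn by 180 degrees. A row lasts 1/12 s, in which the tool goes at most 41.7 mm and 7.16 degrees, less where a joint would pass 70% of its speed; a pose out of reach is approached as far as the arm can. A call with a number of a shift or a turn outside -1 to 1 is refused whole. A call with a gripper value outside its range is refused whole. The fingers move at their own pace and stop on an object; "grip_force" is the grip in N (left out, the last holds). Time passes only in rows, so rows that do not move let the fingers close. It gives the time, the measured TCP pose, the force and the opening at its end, in the units of the state.
- robot.get_obs(): the state, without advancing time (a new reading comes with each control period).
- eyes.camera(name): name is "side" or "top"; returns the picture (400x640x3 uint8, red, green, blue); there is no depth.
- eyes.camera_params(name): a dict with "K" (3x3 intrinsics, pixels), "rvec" (rotation vector, rad) and "tvec" (3), from world to camera coordinates, as OpenCV has them. Camera axes: x right, y down, z forward; pixel columns grow to the right and rows downward; lengths in m; the calibration is good to about 2 mm. A picture is of the moment at which its call begins. camera_params takes no time and is no camera call.
- ticket.hand_in(): hands the job in, once; it reports no verdict.
The state is a dict: "time": time; "q": joint angles; "joint_velocities": joint speeds; "joint_torque": joint torques, N m; "position": TCP position; "tool_rot": TCP orientation; "ft_force": force on the tool from outside, world axes, zero at the start; "moment": the same for the moment, N m; "grip_width": finger opening in m.
Only numpy, scipy, OpenCV 4.12 (cv2) and the standard library are available. Lean on these libraries where they do the work, as an engineer would, in place of code of your own. Each camera call takes 0.05 s, during which the arm holds its last target.

## Task

The return spring of the small hand press on the desk has come off its anchor post. Pick up the spring puller, put its prong through the outer eye at the spring's loose end, stretch the spring and set its inner eye over the headed post so that it stays hooked under the head, then stand the puller back on the desk. Pull only as far as needed (do not overstretch the spring), do not press hard on the post, and leave the other things alone.

Things in the scene. Friction and masses are not known exactly. Their poses are not given: they have to be found in the camera images.
- press: Fixed hand press: grey plate 84 x 250 x 8 mm on the desk, a column 52 x 40 mm and 99 mm high near its +y end (lever knob to 170 mm). Origin: middle of the plate's underside, z up. The spring lies along the plate's long middle line (x = 0) and is pulled towards the plate's -y. The anchor post stands on that line (see anchor).
- anchor (a point): Nominal top of the anchor post, 48.5 mm above the desk, at (0, -70 mm) of the press. The real post cannot be moved but is clamped up to 8 mm either way from here along the press's y: not measured, feel for it. Stem 6 mm thick; ball head 12 mm wide, widest 42.5 mm above the desk; clear stem from 14 to 37 mm; 18 mm wide clamp block below 14 mm.
- spring_mount: Fixed clevis on the press plate that carries the spring. Origin: on the plate's top, 8 mm above the desk, 60 mm to +y of the press origin; axes like the press. The spring's pivot is 24 mm above this origin. The spring can lift about the pivot by 0.5 rad and swing sideways by 0.25 rad; it falls back to level by its weight.
- spring (a joint): Stretch of the spring, m: 0 at its free length, growing as the loose end is pulled out. The pull is 3 N at 0 and grows by 160 N/m (11 N at 0.050). With the inner eye hooked on the post it reads 0.037 to 0.053. More than 0.066 ruins the spring; pressing the eyes on the post with over 20 N ruins the post.
- post_eye (a point): Centre of the inner eye at the spring's loose end, a flat level loop of 4 mm wire, 16 mm clear inside, which goes over the post; unstretched, 80 mm from the pivot and 32 mm above the desk. It is at the same height when hooked and level.
- pull_eye (a point): Centre of the outer eye, joined to the inner one, 18 mm farther out (figure of eight); flat loop of 4 mm wire, 12 mm clear inside, for the puller's prong (too small to go over the post's head).
- puller: Loose spring puller, 0.11 to 0.21 kg, standing on the desk. Black upright grip bar 18 mm wide (x), 90 mm long (y), 34 mm high, grasped across its width. Origin: middle of the grip's underside, z up. A 7 mm steel shank leaves it to +y, rises to 40 mm height between y = 52 and 66 mm (so it clears the post) and at y = 120 mm turns down into the prong.
- prong_tip (a point): Lower end of the puller's prong, at (0, 120, 3 mm) in the puller's frame. Prong 4.4 mm thick with a 7.2 mm bulged tip; a collar 15 mm wide sits round it, lower face 14 mm above the grip's underside. The 11 mm of prong below the collar goes through the outer eye until the collar lies on the wire.
- stamp_round: Loose round hand stamp with turned wooden handle, 39 mm wide, 64 mm high; bystander.
- label_roll_2: Loose roll of labels, 62 mm wide, 40 mm high; bystander.
- sticky_notes: Loose block of notes 78 x 78 x 23 mm; bystander.
- glue_stick: Loose standing glue stick 26 mm thick, 88 mm high; bystander.
- tape_dispenser: Loose small tape dispenser 110 x 28 x 60 mm; bystander.

How it is judged:
By the outcome, as a careful person would: the job done as asked, in the order asked, and still so for the second after the job is handed in, with the robot touching nothing.
It also fails if it takes over 64 s, if anything falls off the work surface, if the arm or the gripper's body presses on something with over 40 N, if the wrist force passes 120 N, or if a joint passes its speed limit or range.

## Working session

There is one attempt and no reset: what is moved stays moved. The work goes in short steps, Python scripts to look and compute and a tool call to move; the robot and the scene stay as the last step left them, time stands still between calls to the robot, and variables do not carry over. Pictures are saved under pics/ and viewed, and the job is handed in when it is done.

Besides the shell and the picture viewer there is one more tool, called after "Request:" in YAML: its name, and indented under it one key for each argument. play_rows: Moves the arm, as the interface text tells. Its arguments: {"type":"object","properties":{"series":{"type":"array","items":{"type":"array","items":{"type":"number"}}},"grip_force":{"type":"number"}},"required":["series"]}

```bash
ls; mkdir -p pics; python3 - <<'E'
from rig import robot, eyes, ticket
import cv2
o=robot.get_obs()
for k,v in o.items(): print(k,v)
print(robot.nose_length)
for n in("side","top"):
    cv2.imwrite(f"pics/{n}0.png",eyes.camera(n)[:,:,::-1]); print(n,eyes.camera_params(n))
E
```

```text
pics
time 0.0
q [ 9.31504148e-01  5.28449156e-01  1.43390537e+00 -6.12642564e-06
  1.18137180e+00 -1.78499805e-01]
joint_velocities [-0.00214378  0.00092346  0.00036501 -0.00131364 -0.00041881 -0.00022648]
joint_torque [-1.63237291e-04 -4.40046072e+01 -1.76591295e+01  6.31880388e-02
  5.83111192e-02 -1.55341304e-04]
position [0.27747692 0.55927472 0.24658104]
tool_rot [ 0.68911496 -0.16177441  0.16117822 -0.68772901]
ft_force [0.62291298 0.10006414 0.19881758]
moment [ 0.00023916 -0.03019218 -0.02110004]
grip_width 0.08688933383882956
0.025
side {'K': array([[363.31836542,   0.        , 317.51519167],
       [  0.        , 363.31836542, 199.07826768],
       [  0.        ,   0.        ,   1.        ]]), 'rvec': array([ 0.09270249, -2.77546572,  1.35674426]), 'tvec': array([ 0.56272004, -0.00636539,  1.25441636])}
top {'K': array([[372.63159141,   0.        , 315.80559552],
       [  0.        , 372.63159141, 194.86197896],
       [  0.        ,   0.        ,   1.        ]]), 'rvec': array([ 2.14382617, -2.2055402 ,  0.10041425]), 'tvec': array([0.15002091, 0.55008379, 1.06598821])}
```

View pics/side0.png

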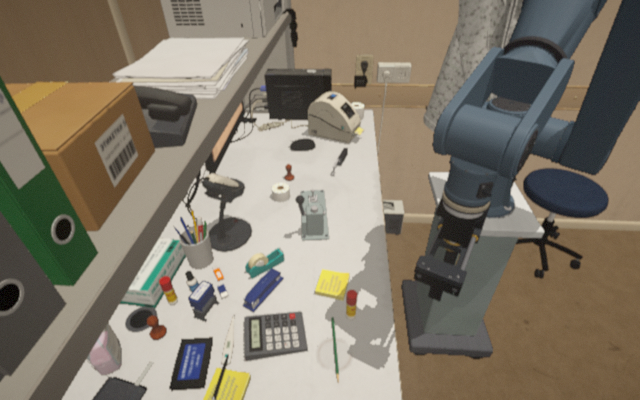

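View pics/top0.png

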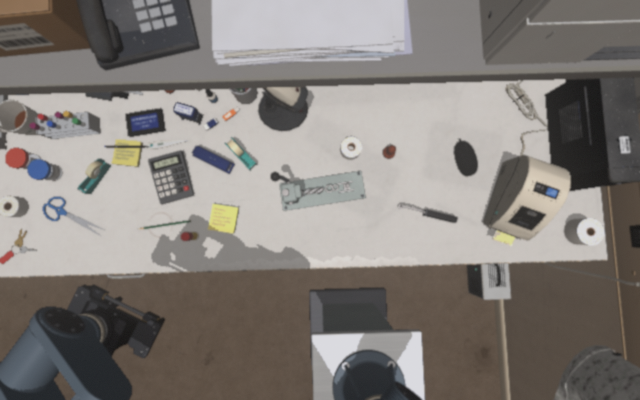

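The side view shows the press at about (313,213) and the puller at about (340,160). In the top view the press is at (323,190), with its column at the left, and the puller lies near (427,212) with its prong end at about (400,205). I'll zoom in on both.

```bash
cat > h.py <<'E'
import numpy as np, cv2
from rig import robot, eyes, ticket
def cam(n):
    p=eyes.camera_params(n); R=cv2.Rodrigues(np.array(p['rvec'],float))[0]; return p['K'],R,np.array(p['tvec'],float).ravel()
def cast(n,uv,z):
    K,R,t=cam(n); d=R.T@np.linalg.inv(K)@np.array([uv[0],uv[1],1.]); c=-R.T@t
    return c+d*(z-c[2])/d[2]
def proj(n,P):
    K,R,t=cam(n); q=K@(R@np.array(P,float)+t); return q[:2]/q[2]
def crop(img,x0,y0,x1,y1,s,name):
    c=cv2.resize(img[y0:y1,x0:x1],None,fx=s,fy=s,interpolation=cv2.INTER_CUBIC); cv2.imwrite(name,c)
E
python3 - <<'E'
from h import *
t=cv2.imread('pics/top0.png'); s=cv2.imread('pics/side0.png')
crop(t,265,155,465,235,4,'pics/t0c.png'); crop(s,270,140,390,260,5,'pics/s0c.png')
E
```

```text
(no output)
```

View pics/t0c.png

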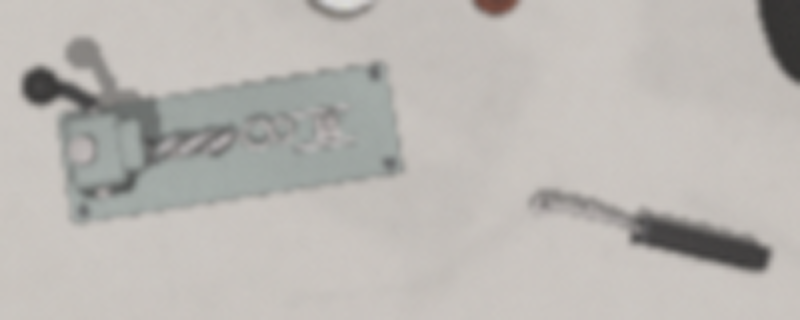

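View pics/s0c.png

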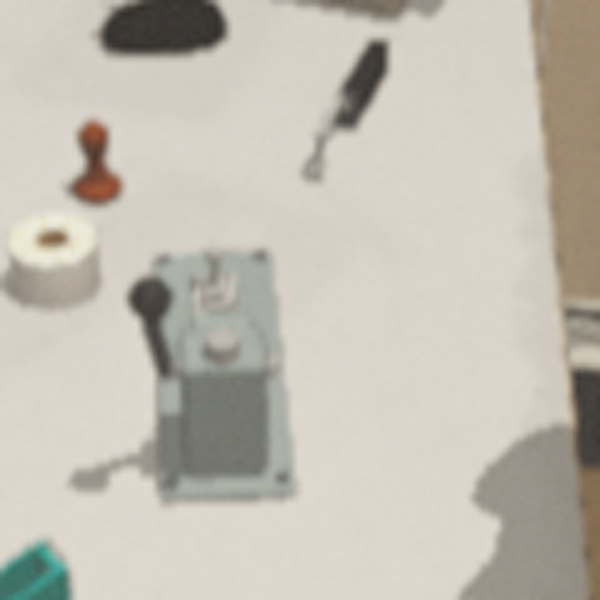

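```bash
python3 - <<'E'
from h import *
t=cv2.imread('pics/top0.png')
for p in [(340,205),(300,205),(360,180),(380,200),(330,190),(440,215),(432,211),(425,208),(410,205)]: print(p,t[p[1],p[0]])
b=t.astype(int)
m=((b[:,:,1]-b[:,:,2])>4).astype(np.uint8)*255
m[:150]=0;m[240:]=0;m[:,:270]=0;m[:,380:]=0
m=cv2.morphologyEx(m,cv2.MORPH_CLOSE,np.ones((5,5)))
c=max(cv2.findContours(m,0,2)[0],key=cv2.contourArea)
r=cv2.minAreaRect(c); bx=cv2.boxPoints(r);print('plate',r,bx)
for q in bx: print(cast('top',q,0.008))
# edge fits from polygons
d=(b.max(2)<95).astype(np.uint8)*255
d[:195]=0;d[235:]=0;d[:,:395]=0;d[:,470:]=0
c=max(cv2.findContours(d,0,2)[0],key=cv2.contourArea)
r=cv2.minAreaRect(c);bx=cv2.boxPoints(r);print('grip',r,bx)
for q in bx: print(cast('top',q,0.034))
vis=t.copy();vis[m>0]=(0,0,255);vis[d>0]=(255,0,0)
crop(vis,265,155,465,235,4,'pics/m0.png')
print(proj('top',[0.5,0,0.03]))
K,R,tt=cam('top');print('camC',-R.T@tt)
K,R,tt=cam('side');print('camC',-R.T@tt)
E
```

```text
(340, 205) [190 194 199]
(300, 205) [165 169 162]
(360, 180) [165 169 162]
(380, 200) [185 189 193]
(330, 190) [134 136 135]
(440, 215) [66 66 68]
(432, 211) [77 78 81]
(425, 208) [129 131 135]
(410, 205) [134 136 140]
plate ((322.0380859375, 190.31631469726562), (26.371732711791992, 81.9697494506836), 81.15818786621094) [[279.5135  183.5868 ]
 [360.50916 170.98747]
 [364.56268 197.04582]
 [283.56702 209.64516]]
[0.59253988 0.24158697 0.008     ]
[ 0.62361161 -0.00142644  0.008     ]
[ 0.54506634 -0.01039595  0.008     ]
[0.51442702 0.23108847 0.008     ]
grip ((440.2353210449219, 215.558837890625), (32.25723648071289, 5.820854663848877), 14.03624439239502) [[423.8824  214.47061]
 [425.29413 208.82355]
 [456.58826 216.64706]
 [455.1765  222.29413]]
[ 0.4875518  -0.17627128  0.034     ]
[ 0.50375154 -0.1812509   0.034     ]
[ 0.47859608 -0.27035073  0.034     ]
[ 0.46246278 -0.26525797  0.034     ]
[362.59303493 211.95912169]
camC [0.45440471 0.13658384 1.11188602]
camC [0.47048854 1.03317989 0.77552216]
```

View pics/m0.png

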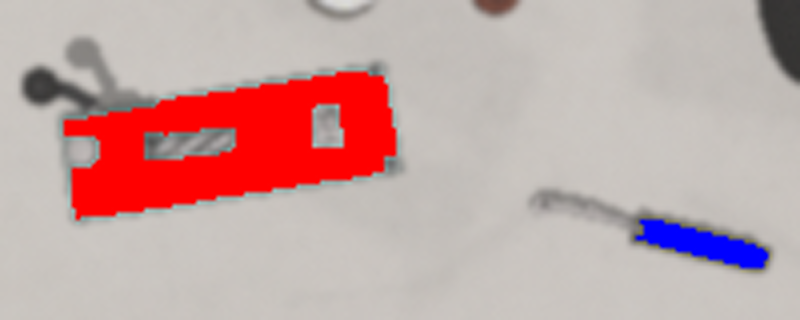

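```bash
cat > fit.py <<'E'
from h import *
from scipy.ndimage import map_coordinates
def edge(img,a,b,n=40,half=3.0,thr=0.5,trim=.08):
    """subpixel step edge points along segment a-b in 2D scalar img; returns line fit (point,dir)"""
    a,b=np.array(a,float),np.array(b,float);d=(b-a)/np.linalg.norm(b-a);nn=np.array([-d[1],d[0]])
    s=np.linspace(-half,half,41);pts=[]
    for f in np.linspace(trim,1-trim,n):
        c=a+(b-a)*f;P=c+s[:,None]*nn
        v=map_coordinates(img,[P[:,1],P[:,0]],order=1)
        lo,hi=v[:6].mean(),v[-6:].mean()
        if abs(hi-lo)<4: continue
        w=(v-lo)/(hi-lo);i=np.where((w[:-1]<.5)&(w[1:]>=.5))[0]
        if len(i)!=1: continue
        i=i[0];pts.append(c+nn*(s[i]+(s[1]-s[0])*(.5-w[i])/(w[i+1]-w[i])))
    l=cv2.fitLine(np.array(pts,np.float32),cv2.DIST_HUBER,0,.01,.01).ravel()
    return np.array(l[2:]),np.array(l[:2]),len(pts)
def inter(l1,l2):
    A=np.array([l1[1],-l2[1]]).T;s=np.linalg.solve(A,l2[0]-l1[0]);return l1[0]+s[0]*l1[1]
E
python3 - <<'E'
from fit import *
t=cv2.imread('pics/top0.png').astype(float)
g=cv2.GaussianBlur(t[:,:,1]-t[:,:,2],(0,0),.8)
L=edge(g,(300,180.2),(359.5,170.5)); Rr=edge(g,(284,210),(365,197.3)); E=edge(g,(360.5,171),(364.6,197),half=3)
W=edge(g,(279.5,184),(283.5,209),half=3)
print(L,Rr,E,W)
c1,c2,c3=inter(L,E),inter(Rr,E),inter(Rr,W)
P1,P2,P3=[cast('top',c,.008) for c in(c1,c2,c3)]
print(c1,c2,c3);print(P1,P2,P3,np.linalg.norm(P1-P2),np.linalg.norm(P2-P3))
# axis direction by average of long sides
dirs=[]
for l in(L,Rr):
    d=cast('top',l[0]+30*l[1],.008)-cast('top',l[0]-30*l[1],.008); d/=np.linalg.norm(d); d*=np.sign(d[1]); dirs.append(d); print(np.arctan2(-d[0],d[1]))
e=P1-P2; print('end yaw',np.arctan2(e[1],e[0]))
u=(dirs[0]+dirs[1]);u/=np.linalg.norm(u)
mid=(P1+P2)/2; org=mid+u*.125; org[2]=0
print('origin',org,'yaw',np.arctan2(-u[0],u[1]))
P=lambda y,z,x=0: org+u*y+np.array([u[1],-u[0],0])*x+[0,0,z]
for nm,q in dict(pivot=P(.06,.032),eye=P(-.02,.032),pull=P(-.038,.032),head=P(-.07,.0425)).items(): print(nm,q,proj('top',q),proj('side',q))
crop(cv2.imread('pics/top0.png'),315,165,369,205,14,'pics/t0d.png')
crop(cv2.imread('pics/side0.png'),297,185,331,215,18,'pics/s0d.png')
E
```

```text
(array([329.72165, 175.1761 ], dtype=float32), array([ 0.9878366 , -0.15549561], dtype=float32), 40) (array([319.1201 , 204.67899], dtype=float32), array([ 0.988161  , -0.15342015], dtype=float32), 40) (array([363.1902 , 184.53036], dtype=float32), array([0.16889769, 0.9856336 ], dtype=float32), 40) (array([281.01605, 198.2894 ], dtype=float32), array([0.1377409, 0.9904683], dtype=float32), 28)
[360.75027 170.29187] [365.41125 197.4919 ] [282.69116 210.33487]
[ 0.62569249 -0.00223037  0.008     ] [ 0.54366479 -0.01286367  0.008     ] [0.51245579 0.23372513 0.008     ] 0.08271402793595631 0.24855591227544085
0.12901616728280077
0.125893458177386
end yaw 0.1289117684217479
origin [0.56878989 0.11643906 0.        ] yaw 0.1274548127300934
pivot [0.56116329 0.17595237 0.032     ] [301.45521309 192.6454097 ] [314.08687511 217.79320775]
eye [0.57133209 0.09660128 0.032     ] [328.58366435 188.40504988] [313.02755953 201.98234176]
pull [0.57362007 0.07874729 0.032     ] [334.68005389 187.4521431 ] [312.80439493 198.65148764]
head [0.57768759 0.04700685 0.0425    ] [345.79785007 185.33847859] [312.33380646 190.44381193]
```

View pics/t0d.png

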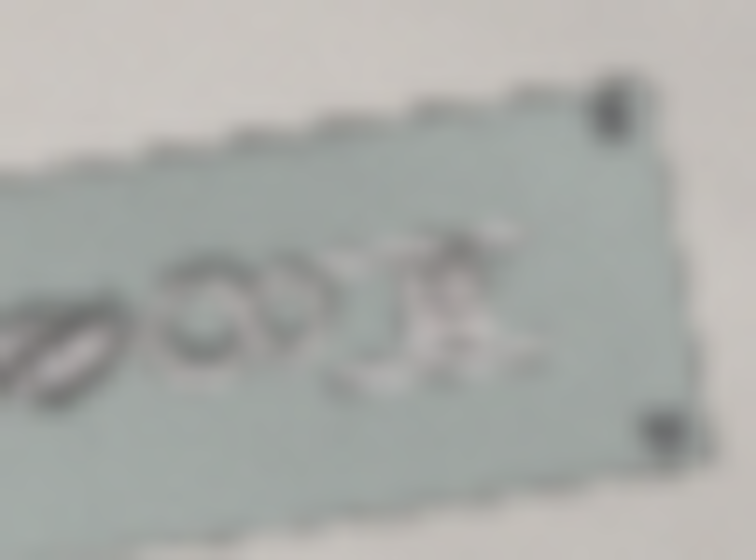

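View pics/s0d.png

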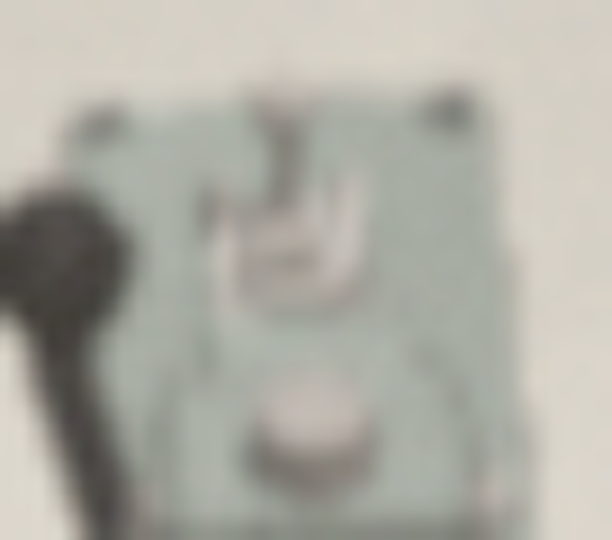

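Edge fits put the press origin at (0.5688, 0.1164) with yaw 0.127 rad. The fitted plate is 82.7 x 248.6 mm against the given 84 x 250. In the top view the inner eye is near (329,187) and the post near (346,186). In the side view the post head is near (312.8,189.5). Next I'll refine the grip pose and work out the approach.

```bash
cat > plan.py <<'E'
from h import *
from scipy.spatial.transform import Rotation as Ro
def delta(target_p,yaw=None,obs=None,zsign=None):
    o=obs or robot.get_obs();R=Ro.from_quat(o['tool_rot']);M=R.as_matrix()
    d=np.array(target_p)-o['position']
    out=[('tool shift mm',np.round(M.T@d*1000,1))]
    if yaw is not None:
        # desired: y down, z along +-puller x (yaw)
        best=None
        for s in(1,-1):
            z=s*np.array([np.cos(yaw),np.sin(yaw),0]);y=np.array([0,0,-1.]);x=np.cross(y,z)
            T=np.array([x,y,z]).T;rv=Ro.from_matrix(M.T@T).as_rotvec()
            if best is None or np.linalg.norm(rv)<np.linalg.norm(best[0]):best=(rv,T)
        out.append(('rotvec deg',np.round(np.degrees(best[0]),2)));out.append(('T',np.round(best[1],3)))
    return out
E
python3 - <<'E'
from plan import *
from fit import edge,inter
t=cv2.imread('pics/top0.png').astype(float);g=cv2.GaussianBlur(t.mean(2),(0,0),.6)
a,b,c,d=[np.array(q) for q in((423.9,214.5),(425.3,208.8),(456.6,216.6),(455.2,222.3))]
E1,E2,E3,E4=edge(g,a,b,trim=.2),edge(g,b,c),edge(g,c,d,trim=.2),edge(g,d,a)
cs=[inter(E4,E1),inter(E1,E2),inter(E2,E3),inter(E3,E4)]
Ps=[cast('top',q,.034) for q in cs]
for q,P in zip(cs,Ps):print(q,P)
print([np.linalg.norm(Ps[i]-Ps[i-1]) for i in range(4)])
ctr=sum(Ps)/4;u=Ps[0]+Ps[1]-Ps[2]-Ps[3];u/=np.linalg.norm(u);yaw=np.arctan2(-u[0],u[1])
print('grip',ctr,yaw)
o=robot.get_obs();print(Ro.from_quat(o['tool_rot']).as_matrix().round(3))
for k in delta([ctr[0],ctr[1],.10],yaw):print(k)
tip=ctr+u*.12;tip[2]=.003;print('tip',tip,proj('top',tip),proj('side',tip))
E
```

```text
[422.806   215.09903] [ 0.48582717 -0.17306281  0.034     ]
[425.42007 207.9176 ] [ 0.50636286 -0.18176017  0.034     ]
[457.5515  216.01106] [ 0.48034999 -0.27324738  0.034     ]
[455.6692  223.02386] [ 0.46032601 -0.26654684  0.034     ]
[np.float64(0.09689980640903893), np.float64(0.02230153479711848), np.float64(0.09511350523033128), np.float64(0.021115324258292587)]
grip [ 0.48321651 -0.2236543   0.034     ] -0.271614889891281
[[ 0.896 -0.001  0.445]
 [-0.445 -0.002  0.896]
 [-0.    -1.    -0.002]]
('tool shift mm', array([ 532.4,  147.7, -609.6]))
('rotvec deg', array([1.000e-01, 7.916e+01, 6.000e-02]))
('T', array([[-0.268,  0.   ,  0.963],
       [-0.963,  0.   , -0.268],
       [-0.   , -1.   ,  0.   ]]))
tip [ 0.51541101 -0.10805363  0.003     ] [397.49881062 206.17440167] [332.59969583 174.96922771]
```

Request:
play_rows:
  series:
    - [1,0.266,0,-0.305,0,0,0]
    - [1,0.266,0,-0.305,0,0,0]
    - [1,0.266,0,-0.305,0,0,0]
    - [1,0.266,0,-0.305,0,0,0]
    - [1,0.266,0,-0.305,0,0,0]
    - [1,0.266,0,-0.305,0,0,0]
    - [1,0.266,0,-0.305,0,0,0]
    - [1,0.266,0,-0.305,0,0,0]
    - [1,0.266,0,-0.305,0,0,0]
    - [1,0.266,0,-0.305,0,0,0]
    - [1,0.266,0,-0.305,0,0,0]
    - [1,0.266,0,-0.305,0,0,0]

```text
time: 1.1
position: [0.4009, 0.0882, 0.2475]
tool_rot: [-0.688, 0.161, -0.161, 0.688]
ft_force: [1.5, -0.1, -0.3]
grip_width: 0.0873
```

Request:
play_rows:
  series:
    - [1,0.266,0,-0.305,0,0,0]
    - [1,0.266,0,-0.305,0,0,0]
    - [1,0.266,0,-0.305,0,0,0]
    - [1,0.266,0,-0.305,0,0,0]
    - [1,0.266,0,-0.305,0,0,0]
    - [1,0.266,0,-0.305,0,0,0]
    - [1,0.266,0,-0.305,0,0,0]
    - [1,0.266,0,-0.305,0,0,0]

```text
time: 1.77
position: [0.4829, -0.2251, 0.2472]
tool_rot: [-0.688, 0.162, -0.161, 0.689]
ft_force: [0.5, -0.1, 0.2]
grip_width: 0.0869
```

Request:
play_rows:
  series:
    - [0.7,0,0.08,0,0,0.0366,0]
    - [0.7,0,0.08,0,0,0.0366,0]
    - [0.7,0,0.08,0,0,0.0366,0]
    - [0.7,0,0.08,0,0,0.0366,0]
    - [0.7,0,0.08,0,0,0.0366,0]
    - [0.7,0,0.08,0,0,0.0366,0]
    - [0.7,0,0.08,0,0,0.0366,0]
    - [0.7,0,0.08,0,0,0.0366,0]
    - [0.7,0,0.08,0,0,0.0366,0]
    - [0.7,0,0.08,0,0,0.0366,0]
    - [0.7,0,0.08,0,0,0.0366,0]
    - [0.7,0,0.08,0,0,0.0366,0]

```text
time: 2.77
position: [0.4829, -0.2229, 0.1509]
tool_rot: [-0.427, 0.564, -0.564, 0.427]
ft_force: [-0.5, 0.4, 1.0]
grip_width: 0.0611
```

```bash
python3 - <<'E'
from plan import *
o=robot.get_obs();print(o['time'],o['q'],o['position'],o['ft_force'])
for k in delta([.4832,-.2237,.030],-.2716):print(k)
crop(cv2.imread('pics/top0.png'),0,0,1,1,1,'pics/x.png')
t=eyes.camera('top')[:,:,::-1]; cv2.imwrite('pics/top1.png',t); crop(t,360,150,520,270,5,'pics/t1.png')
E
```

```text
2.7667 [-6.42745377e-01  5.43898934e-01  1.75590779e+00 -1.22942499e-05
  8.42594915e-01 -3.67289329e-01] [ 0.4829164  -0.22294916  0.15086476] [-0.51520426  0.35362142  1.04596472]
('tool shift mm', array([  0.7, 120.9,   0.6]))
('rotvec deg', array([ 0.04, -0.22, -0.02]))
('T', array([[-0.268,  0.   ,  0.963],
       [-0.963,  0.   , -0.268],
       [-0.   , -1.   ,  0.   ]]))
```

View pics/t1.png

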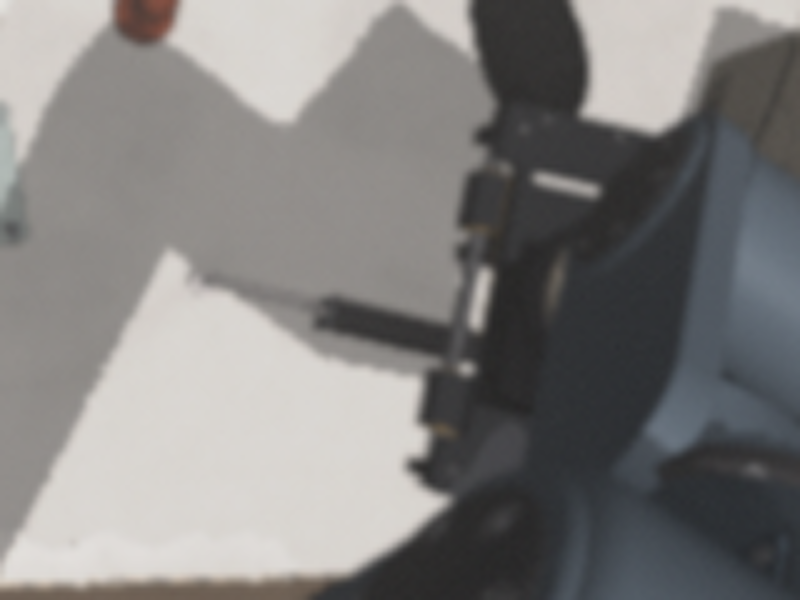

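The top view shows the grip bar at about crop (400,325), centred between the open fingers with nothing under them. I'll descend and grasp.

Request:
play_rows:
  series:
    - [0.7,0.007,0.25,0.006,0,-0.001,0]
    - [0.7,0,0.25,0,0,0,0]
    - [0.7,0,0.25,0,0,0,0]
    - [0.7,0,0.25,0,0,0,0]
    - [0.7,0,0.1,0,0,0,0]
    - [0.7,0,0.1,0,0,0,0]
    - [0.7,0,0,0,0,0,0]

```text
time: 3.4
position: [0.4829, -0.2236, 0.0302]
tool_rot: [-0.43, 0.563, -0.561, 0.429]
ft_force: [0.2, 1.1, -0.1]
grip_width: 0.0609
```

Request:
play_rows:
  series:
    - [0,0,0,0,0,0,0]
    - [0,0,0,0,0,0,0]
    - [0,0,0,0,0,0,0]
    - [0,0,0,0,0,0,0]
    - [0,0,0,0,0,0,0]
    - [0,0,0,0,0,0,0]
    - [0,0,0,0,0,0,0]
    - [0,0,0,0,0,0,0]
  grip_force: 45

```text
time: 4.07
position: [0.4835, -0.2239, 0.0318]
tool_rot: [-0.429, 0.562, -0.562, 0.429]
ft_force: [-1.0, -0.4, 2.3]
grip_width: 0.0179
```

Request:
play_rows:
  series:
    - [0,0,-0.2,0,0,0,0]
    - [0,0,-0.25,0,0,0,0]
    - [0,0,-0.25,0,0,-0.0317,0]
    - [0,0,0,0,0,-0.0317,0]
    - [0,0,0,0,0,-0.0317,0]
    - [0,0,0,0,0,-0.0317,0]
    - [0,-0.213,0,0.256,0,0,0]
    - [0,-0.213,0,0.256,0,0,0]
    - [0,-0.213,0,0.256,0,0,0]
    - [0,-0.213,0,0.256,0,0,0]
    - [0,-0.213,0,0.256,0,0,0]
    - [0,0,0,0,0,0,0]

```text
time: 5.07
position: [0.6004, -0.0973, 0.1015]
tool_rot: [-0.532, 0.464, -0.466, 0.534]
ft_force: [0.8, 0.3, -2.4]
grip_width: 0.0175
```

```bash
python3 - <<'E'
from plan import *
o=robot.get_obs();print(o['time'],o['position'],o['ft_force'],o['grip_width'])
for k in delta([.5968,-.1018,.068],.1275):print(k)
for n in('top','side'):
    t=eyes.camera(n)[:,:,::-1]; cv2.imwrite(f'pics/{n}2.png',t)
    if n=='top':crop(t,315,150,425,220,7,'pics/t2.png')
    else: crop(t,285,130,345,210,7,'pics/s2.png')
R=Ro.from_quat(o['tool_rot']).as_matrix()
tip=o['position']-R[:,0]*.12;tip[2]=o['position'][2]-.0275
print(tip,proj('top',tip),proj('side',tip))
E
```

```text
5.0667 [ 0.60041469 -0.09731937  0.10148851] [ 0.8140751   0.29225342 -2.41057073] 0.0175103251364946
('tool shift mm', array([ 4. , 33.5, -4.3]))
('rotvec deg', array([-0.27,  0.48, -0.01]))
('T', array([[ 0.127,  0.   ,  0.992],
       [-0.992,  0.   ,  0.127],
       [ 0.   , -1.   ,  0.   ]]))
[0.58415618 0.02157412 0.07398851] [355.66700445 181.48219975] [310.83100918 178.48364646]
```

View pics/t2.png

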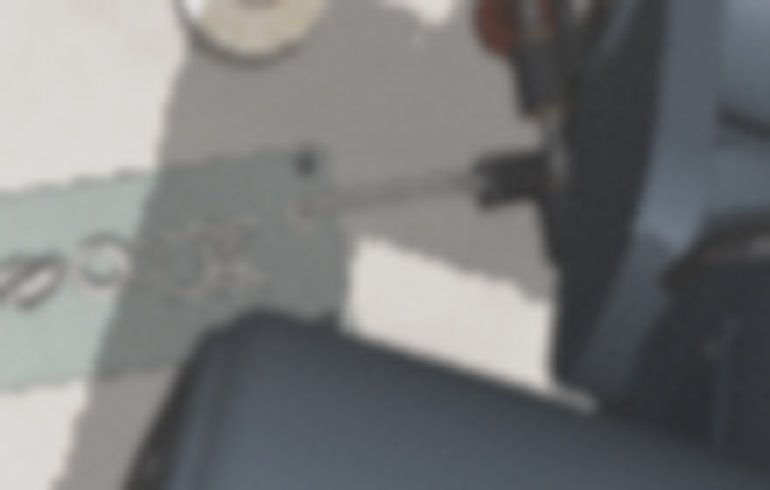

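View pics/s2.png

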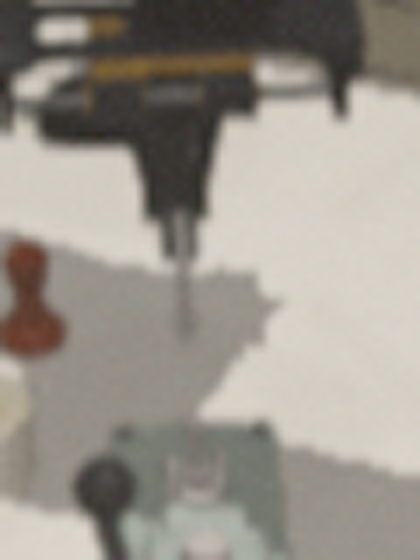

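The side view shows the prong tip at about (311,178); the prediction was (310.8,178.5). The top view shows the prong near (357,180), beyond the post. I'll correct the sideways error and go down for the feel.

Request:
play_rows:
  series:
    - [0,0.04,0,-0.043,-0.0015,0.0027,0]
    - [0,0,0.15,0,0,0,0]
    - [0,0,0.15,0,0,0,0]
    - [0,0,0.03,0,0,0,0]
    - [0,0,0,0,0,0,0]
    - [0,0,0,0,0,0,0]

```text
time: 5.67
position: [0.5919, -0.1071, 0.0686]
tool_rot: [0.531, -0.47, 0.467, -0.528]
ft_force: [0.1, -0.3, -2.3]
grip_width: 0.0177
```

```bash
cat > look.py <<'E'
from plan import *
import sys
ORG=np.array([0.5688,0.1164,0]);U=np.array([-.1271,.9919,0]);X=np.array([.9919,.1271,0])
def st(n=None):
    o=robot.get_obs();R=Ro.from_quat(o['tool_rot']).as_matrix()
    d=o['position']-ORG; f=o['ft_force']
    tip=o['position']-R[:,0]*.12-R[:,1]*-.0275; 
    tip=o['position']-R[:,0]*.12+R[:,1]*.0275
    e=tip-ORG
    print('t',o['time'],'TCP press x,y,z mm',np.round([d@X*1e3,d@U*1e3,d[2]*1e3],1),'tip',np.round([e@X*1e3,e@U*1e3,e[2]*1e3],1),'F press',np.round([f@X,f@U,f[2]],1),'M',o['moment'].round(2),'yawerr',np.degrees(np.arcsin(R[:,2]@U)).round(2),'tilt',R[2].round(3),o['grip_width'].round(4))
    return o,tip
def pic(n):
    o,tip=st()
    for c,b in(('top',(315,160,375,205)),('side',(290,165,335,210))):
        t=eyes.camera(c)[:,:,::-1]; cv2.imwrite(f'pics/{c}{n}.png',t); s=12 if c=='top' else 13
        crop(t,*b,s,f'pics/{c[0]}{n}.png')
        print(c,proj(c,tip))
if __name__=='__main__':
    pic(sys.argv[1]) if len(sys.argv)>1 else st()
E
python3 look.py 3
```

```text
Traceback (most recent call last):
  File "look.py", line 19, in <module>
    pic(sys.argv[1]) if len(sys.argv)>1 else st()
    ~~~^^^^^^^^^^^^^
  File "look.py", line 13, in pic
    o,tip=st()
          ~~^^
  File "look.py", line 10, in st
    print('t',o['time'],'TCP press x,y,z mm',np.round([d@X*1e3,d@U*1e3,d[2]*1e3],1),'tip',np.round([e@X*1e3,e@U*1e3,e[2]*1e3],1),'F press',np.round([f@X,f@U,f[2]],1),'M',o['moment'].round(2),'yawerr',np.degrees(np.arcsin(R[:,2]@U)).round(2),'tilt',R[2].round(3),o['grip_width'].round(4))
                                                                                                                                                                                                                                                                      ^^^^^^^^^^^^^^^^^^^^^
AttributeError: 'float' object has no attribute 'round'
```

```bash
sed -i "s/o\['grip_width'\].round(4)/round(o['grip_width'],4)/; s/        print(c,proj(c,tip))/        print(c,proj(c,tip)); st()/" look.py
python3 look.py 3
```

```text
t 5.6667 TCP press x,y,z mm [  -5.5 -224.7   68.6] tip [  -5.  -104.6   41.1] F press [ 0.1 -0.3 -2.3] M [-0.1  -0.04  0.  ] yawerr -0.34 tilt [-0.    -1.    -0.006] 0.0177
top [357.87270468 185.23374725]
t 5.7167 TCP press x,y,z mm [  -5.  -224.6   69.1] tip [  -4.4 -104.7   41.5] F press [-0.5 -0.  -2.2] M [-0.08  0.01 -0.05] yawerr -0.32 tilt [ 0.    -1.    -0.004] 0.0176
side [313.37810327 184.77131085]
t 5.7667 TCP press x,y,z mm [  -4.6 -224.6   69.3] tip [  -4.1 -104.6   41.7] F press [ 0.1 -0.1 -1.3] M [-0.1   0.05  0.01] yawerr -0.3 tilt [ 0.001 -1.    -0.004] 0.0178
```

View pics/t3.png

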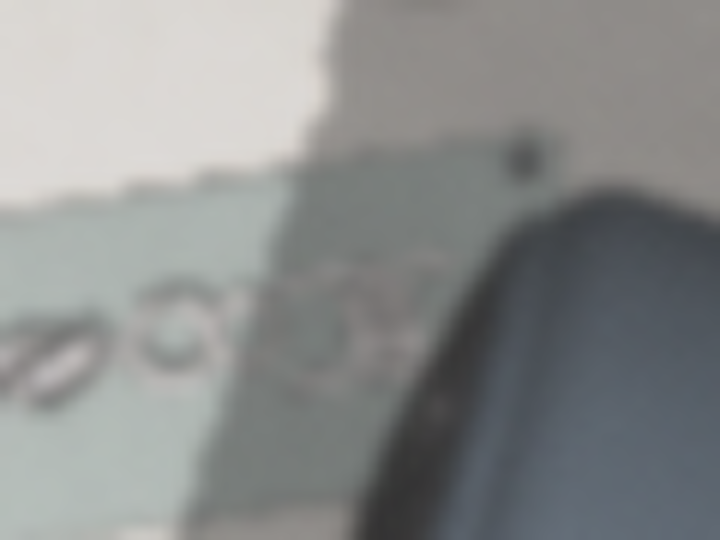

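View pics/s3.png

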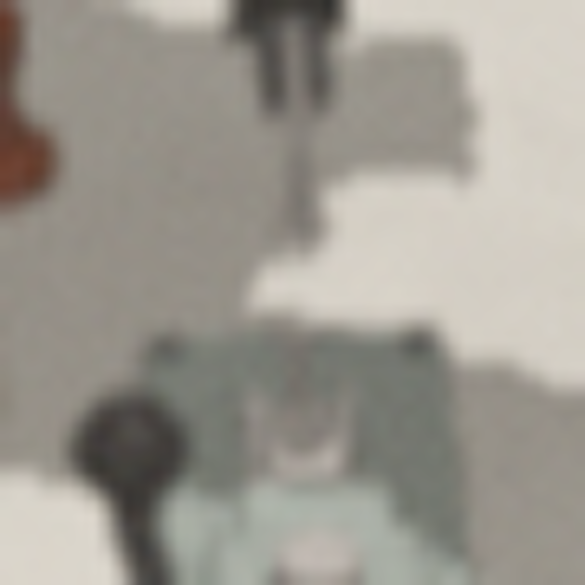

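The top view is now blocked by the forearm just beyond the post. The side view shows the tip at about (313,183.5) and the post head near (312.5,190). The arm is still settling, so I'll wait and read again.

Request:
play_rows:
  series:
    - [0,0,0,0,0,0,0]
    - [0,0,0,0,0,0,0]
    - [0,0,0,0,0,0,0]
    - [0,0,0,0,0,0,0]

```text
time: 6.1
position: [0.5927, -0.1061, 0.0689]
tool_rot: [0.531, -0.469, 0.467, -0.529]
ft_force: [0.7, 1.0, -1.3]
grip_width: 0.0176
```

```bash
python3 look.py
```

```text
t 6.1 TCP press x,y,z mm [  -4.6 -223.7   68.9] tip [  -4.2 -103.7   41.3] F press [ 0.9  0.9 -1.3] M [-0.02  0.07  0.04] yawerr -0.23 tilt [ 0.    -1.    -0.004] 0.0176
```

```bash
python3 - <<'E'
from look import *
P=lambda x,y,z: ORG+X*x+U*y+np.array([0,0,z])
for nm,q in dict(cR=(.042,-.125,.008),cL=(-.042,-.125,.008),head=(0,-.07,.0425),headf=(0,-.075,.0425),base=(0,-.07,.014)).items(): print(nm,proj('side',P(*q)),proj('top',P(*q)))
s=cv2.imread('pics/side0.png').astype(float)
g=s[:,:,1]-s[:,:,2]
for v in range(188,204): print(v,g[v,297:332].astype(int))
print()
m=s.mean(2)
for v in range(184,204): print(v,m[v,303:324].astype(int))
E
```

```text
cR [300.23035254 189.60620219] [360.74798199 170.07522776]
cL [323.72571702 188.52720664] [365.4407899  197.70478588]
head [312.33207044 190.43674953] [345.81152274 185.33485325]
headf [312.27345692 189.56537693] [347.51954675 185.06792132]
base [312.56475133 197.09431455] [345.04595236 186.45824111]
188 [-7 -6 -7 -6 -6 -5 -6 -7 -5 -5 -5 -6 -5 -6 -6 -6 -6 -5 -6 -5 -6 -6 -6 -5
 -5 -6 -6 -6 -6 -6 -6 -7 -6 -6 -6]
189 [-6 -7 -5 -5 -6 -6 -7 -5 -5 -4 -6 -5 -5 -5 -6 -7 -5 -6 -4 -4 -4 -4 -3 -4
 -5 -6 -5 -6 -6 -5 -5 -6 -5 -7 -7]
190 [-7 -6 -5 -5 -4 -4 -4 -2 -2 -3 -2 -2 -3 -2 -5 -7 -6 -5  0  0  0  0 -1  0
 -2 -3 -2 -4 -5 -5 -5 -5 -5 -6 -4]
191 [-5 -6 -6 -5 -3 -3  0  3  3  3  3  3  5  5 -3 -6 -3  0  5  4  5  4  5  3
  1  3  1 -3 -6 -6 -6 -5 -6 -7 -5]
192 [-5 -4 -5 -5  1  1  4  7  6  5  6  4  7  5  4 -1 -1  5  5  6  6  5  5  5
  5  4  3 -3 -5 -5 -5 -4 -5 -6 -5]
193 [-4 -6 -6 -3  3  6  5  6  7  5  4  4  6  5  4 -1  0  5  7  3  6  4  5  6
  5  5  5 -2 -5 -6 -5 -6 -6 -5 -6]
194 [-4 -6 -7 -4  4  6  5  7  4  5  5  4  3  4  5  0 -1  4  3  1  3  6  6  6
  5  6  3 -1 -4 -5 -5 -6 -6 -6 -5]
195 [-5 -7 -6 
[... 2114 characters left out ...]
0 154 154 148 140 157 180 175 188 175 166 167 167
 167 166 166]
197 [118 152 167 171 162 144 165 156 159 164 169 181 182 190 170 165 167 168
 167 166 168]
198 [ 87 130 165 171 164 162 183 165 167 169 168 172 185 189 168 165 166 167
 166 166 167]
199 [ 79 128 162 172 167 173 186 161 157 153 150 162 184 182 163 166 168 167
 168 167 166]
200 [ 84 134 164 169 166 168 181 159 158 160 162 168 177 165 158 164 167 167
 167 166 169]
201 [ 99 149 164 168 164 164 179 165 162 163 163 163 160 156 160 166 164 167
 167 167 168]
202 [122 160 168 168 165 165 179 175 166 158 157 157 157 163 164 166 163 167
 165 168 167]
203 [149 165 166 167 162 159 174 177 174 170 169 168 169 170 170 170 168 164
 166 168 166]
```

Lateral checks from the side view, rows 192-194: the stem centre is at u=312.4 and the model gives 312.35. The plate edges are at 300.5 and 323.9, which also match. The post looks about 3 mm farther to -y than nominal. Next I'll centre sideways and feel towards the post.

Request:
play_rows:
  series:
    - [0,0,0.02,0.042,0,0,0]
    - [0,-0.05,0,0,0,0,0]
    - [0,-0.05,0,0,0,0,0]
    - [0,-0.03,0,0,0,0,0]
    - [0,0,0,0,0,0,0]
    - [0,0,0,0,0,0,0]
    - [0,0,0,0,0,0,0]
    - [0,0,0,0,0,0,0]

```text
time: 6.77
position: [0.5952, -0.0928, 0.0666]
tool_rot: [0.531, -0.469, 0.467, -0.529]
ft_force: [1.1, -0.9, -2.0]
grip_width: 0.0177
```

```bash
python3 look.py
```

```text
t 6.7667 TCP press x,y,z mm [  -0.4 -210.9   66.6] tip [ -0.  -90.9  39. ] F press [ 1. -1. -2.] M [-0.12  0.1   0.  ] yawerr -0.24 tilt [ 0.    -1.    -0.005] 0.0177
```

Request:
play_rows:
  series:
    - [0,-0.02,0,0,0,0,0]
    - [0,-0.01,0,0,0,0,0]
    - [0,0,0,0,0,0,0]
    - [0,0,0,0,0,0,0]
    - [0,0,0,0,0,0,0]

```text
time: 7.18
position: [0.5947, -0.0898, 0.0666]
tool_rot: [0.531, -0.469, 0.467, -0.529]
ft_force: [-1.4, -0.2, -2.5]
grip_width: 0.0178
```

Request:
play_rows:
  series:
    - [0,-0.01,0,0,0,0,0]
    - [0,-0.01,0,0,0,0,0]
    - [0,0,0,0,0,0,0]
    - [0,0,0,0,0,0,0]
    - [0,0,0,0,0,0,0]

```text
time: 7.6
position: [0.5945, -0.0877, 0.0665]
tool_rot: [0.531, -0.469, 0.467, -0.529]
ft_force: [-0.7, -0.4, -1.9]
grip_width: 0.0176
```

```bash
python3 look.py
```

```text
t 7.6 TCP press x,y,z mm [  -0.5 -205.7   66.5] tip [ -0.1 -85.7  39. ] F press [-0.7 -0.3 -1.9] M [-0.13 -0.03  0.01] yawerr -0.24 tilt [ 0.    -1.    -0.005] 0.0176
```

Request:
play_rows:
  series:
    - [0,-0.01,0,0,0,0,0]
    - [0,0,0,0,0,0,0]
    - [0,0,0,0,0,0,0]

```text
time: 7.85
position: [0.5943, -0.0867, 0.0665]
tool_rot: [0.531, -0.469, 0.467, -0.529]
ft_force: [0.4, -0.2, -1.4]
grip_width: 0.0173
```

Request:
play_rows:
  series:
    - [0,-0.01,0,0,0,0,0]
    - [0,0,0,0,0,0,0]
    - [0,0,0,0,0,0,0]

```text
time: 8.1
position: [0.5942, -0.0857, 0.0665]
tool_rot: [0.531, -0.469, 0.467, -0.529]
ft_force: [-1.1, 0.3, -2.4]
grip_width: 0.0173
```

Request:
play_rows:
  series:
    - [0,-0.01,0,0,0,0,0]
    - [0,0,0,0,0,0,0]
    - [0,0,0,0,0,0,0]

```text
time: 8.35
position: [0.5941, -0.0847, 0.0665]
tool_rot: [0.531, -0.469, 0.467, -0.529]
ft_force: [0.1, 0.7, -1.9]
grip_width: 0.0178
```

Request:
play_rows:
  series:
    - [0,-0.01,0,0,0,0,0]
    - [0,0,0,0,0,0,0]
    - [0,0,0,0,0,0,0]

```text
time: 8.6
position: [0.594, -0.0837, 0.0665]
tool_rot: [0.531, -0.469, 0.467, -0.529]
ft_force: [-0.0, -0.9, -1.8]
grip_width: 0.0181
```

Request:
play_rows:
  series:
    - [0,-0.01,0,0,0,0,0]
    - [0,0,0,0,0,0,0]
    - [0,0,0,0,0,0,0]

```text
time: 8.85
position: [0.5939, -0.0827, 0.0665]
tool_rot: [0.531, -0.469, 0.467, -0.529]
ft_force: [0.5, 0.1, -2.4]
grip_width: 0.018
```

```bash
python3 look.py 4
```

```text
t 8.85 TCP press x,y,z mm [  -0.4 -200.7   66.5] tip [ -0.1 -80.7  39. ] F press [ 0.5  0.1 -2.4] M [-0.07  0.05  0.05] yawerr -0.24 tilt [-0.    -1.    -0.005] 0.018
top [349.35788428 184.92855348]
t 8.9 TCP press x,y,z mm [  -0.4 -200.7   66.5] tip [ -0.1 -80.7  39. ] F press [-0.7  0.6 -1.7] M [-0.08  0.04 -0.  ] yawerr -0.23 tilt [ 0.    -1.    -0.005] 0.0174
side [312.25532746 189.39780752]
t 8.95 TCP press x,y,z mm [  -0.4 -200.7   66.5] tip [ -0.1 -80.7  39. ] F press [ 0.3 -0.2 -2.3] M [-0.08 -0.01 -0.03] yawerr -0.24 tilt [ 0.    -1.    -0.005] 0.0178
```

View pics/s4.png

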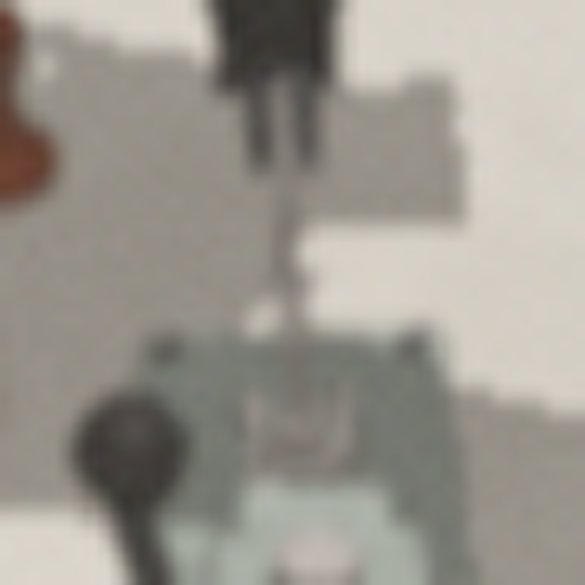

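In the side view the prong (crop u≈288) and the post stem (crop u≈293) line up, and the prong is just behind the head. I'll continue feeling.

Request:
play_rows:
  series:
    - [0,-0.01,0,0,0,0,0]
    - [0,0,0,0,0,0,0]
    - [0,0,0,0,0,0,0]

```text
time: 9.2
position: [0.5937, -0.0817, 0.0665]
tool_rot: [0.531, -0.469, 0.467, -0.529]
ft_force: [0.6, -0.7, -1.6]
grip_width: 0.0175
```

Request:
play_rows:
  series:
    - [0,-0.01,0,0,0,0,0]
    - [0,0,0,0,0,0,0]
    - [0,0,0,0,0,0,0]

```text
time: 9.45
position: [0.5936, -0.0807, 0.0665]
tool_rot: [0.531, -0.469, 0.467, -0.529]
ft_force: [0.6, 1.2, -2.0]
grip_width: 0.0175
```

Request:
play_rows:
  series:
    - [0,-0.01,0,0,0,0,0]
    - [0,0,0,0,0,0,0]
    - [0,0,0,0,0,0,0]

```text
time: 9.7
position: [0.5936, -0.0798, 0.0666]
tool_rot: [0.531, -0.469, 0.467, -0.529]
ft_force: [-0.7, 0.7, -2.9]
grip_width: 0.0179
```

Request:
play_rows:
  series:
    - [0,-0.01,0,0,0,0,0]
    - [0,0,0,0,0,0,0]
    - [0,0,0,0,0,0,0]

```text
time: 9.95
position: [0.5937, -0.0794, 0.0667]
tool_rot: [0.531, -0.469, 0.467, -0.529]
ft_force: [0.1, -2.4, -1.9]
grip_width: 0.0175
```

Request:
play_rows:
  series:
    - [0,-0.01,0,0,0,0,0]
    - [0,0,0,0,0,0,0]
    - [0,0,0,0,0,0,0]

```text
time: 10.2
position: [0.5938, -0.079, 0.0668]
tool_rot: [0.531, -0.468, 0.468, -0.529]
ft_force: [0.2, -4.9, -1.3]
grip_width: 0.0178
```

```bash
python3 look.py 5
```

```text
t 10.2 TCP press x,y,z mm [   0.  -197.    66.8] tip [  0.3 -77.   39.1] F press [-0.5 -4.9 -1.3] M [-0.97  0.04  0.14] yawerr -0.2 tilt [ 0.002 -1.    -0.004] 0.0178
top [348.08864969 184.99246176]
t 10.25 TCP press x,y,z mm [  -0.  -197.    66.8] tip [  0.3 -77.   39.1] F press [-0.9 -4.7 -2.1] M [-0.92  0.08  0.08] yawerr -0.2 tilt [ 0.002 -1.    -0.004] 0.0176
side [312.18527912 190.03232634]
t 10.3 TCP press x,y,z mm [  -0.  -197.    66.8] tip [  0.3 -77.   39.1] F press [ 0.1 -4.8 -1.2] M [-0.91  0.02  0.08] yawerr -0.2 tilt [ 0.002 -1.    -0.004] 0.0176
```

View pics/s5.png

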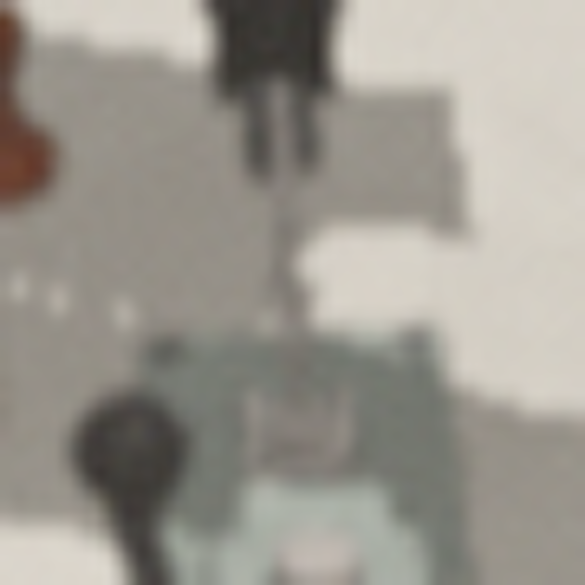

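View pics/t5.png

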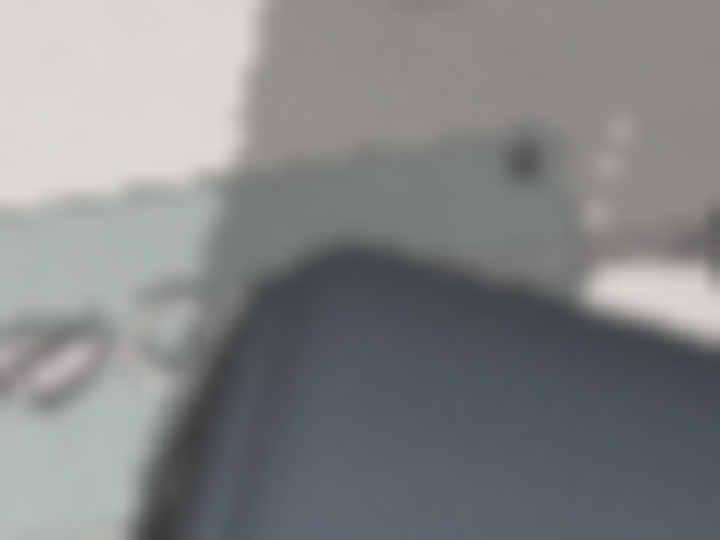

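Contact: the force rose from 0 to about 5 N with the nominal tip at press y ≈ -77.7, so the post axis is 9.6 mm to +y of the prong there. I'll back off, then re-measure where the prong sits relative to the grip from the first image.

Request:
play_rows:
  series:
    - [0,0.03,0,0,0,0,0]
    - [0,0.02,0,0,0,0,0]
    - [0,0,-0.15,0,0,0,0]
    - [0,0,-0.15,0,0,0,0]

```text
time: 10.63
position: [0.5927, -0.082, 0.0956]
tool_rot: [0.531, -0.471, 0.466, -0.528]
ft_force: [0.6, 0.7, -1.5]
grip_width: 0.0176
```

```bash
python3 - <<'E'
from look import *
yaw=-.2716;u=np.array([-np.sin(yaw),np.cos(yaw),0]);x=np.array([np.cos(yaw),np.sin(yaw),0])
for o in ([.4832,-.2237,0],[.4824,-.2266,0]):
    f=lambda px,py,pz:np.array(o)+x*px+u*py+np.array([0,0,pz])
    for nm,q in dict(tip=(0,120,3),tipend=(0,123.6,5),hooktop=(0,120,40),hookend=(0,123.5,40),collar=(0,127.5,16),far=(0,-45,34),near=(0,45,34),nearb=(0,45,0)).items():
        q=f(*(np.array(q)/1e3));print(nm,proj('top',q).round(1),proj('side',q).round(1))
crop(cv2.imread('pics/top0.png'),390,195,466,230,10,'pics/t0p.png')
crop(cv2.imread('pics/side0.png'),325,143,355,180,15,'pics/s0p.png')
E
```

```text
tip [397.5 206.2] [332.6 175. ]
tipend [396.5 205.8] [332.3 175. ]
hooktop [400.3 205.4] [332.7 166.7]
hookend [399.1 205.1] [332.4 167.2]
collar [396.  205.3] [332.  173.1]
far [455.6 219.3] [345.2 147. ]
near [425.1 211.8] [338.6 158. ]
nearb [421.8 212.3] [338.5 165.4]
tip [398.5 206.4] [332.8 174.5]
tipend [397.5 206.1] [332.6 174.6]
hooktop [401.3 205.6] [332.9 166.3]
hookend [400.1 205.4] [332.6 166.8]
collar [397.  205.5] [332.3 172.7]
far [456.6 219.5] [345.4 146.7]
near [426.2 212. ] [338.9 157.7]
nearb [422.8 212.5] [338.7 165.1]
```

View pics/t0p.png

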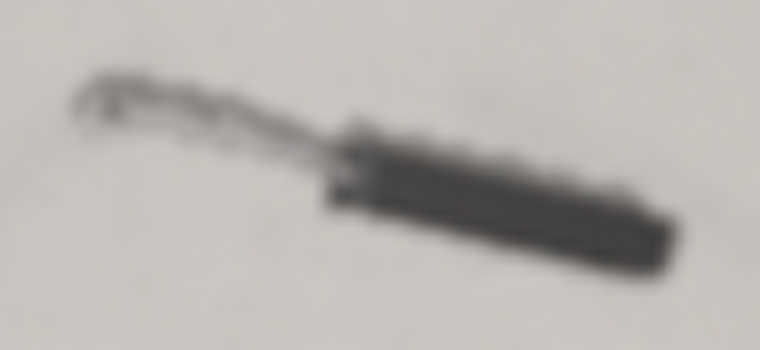

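View pics/s0p.png

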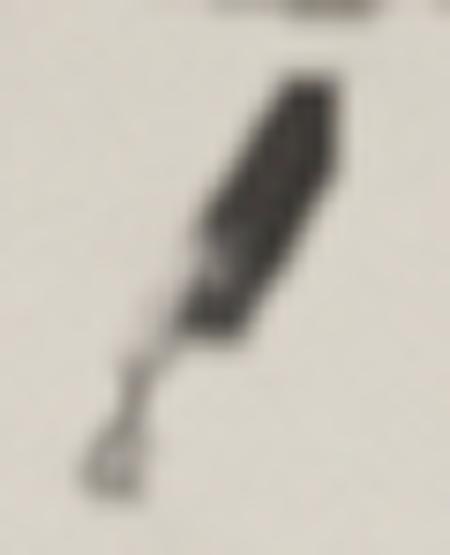

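The top view puts the grip's far end at u≈456.7 and the near foot at u≈423. Both fit an origin about 3 mm farther back, so the real tip sits about 2.5 mm to -y of my nominal. In that nominal frame the pull eye should be at y = -35.5. I'll move over it.

Request:
play_rows:
  series:
    - [0,-0.15,0,0,0,0,0]
    - [0,-0.15,0,0,0,0,0]
    - [0,-0.145,0,0,0,0,0]
    - [0,0,0,0,0,0,0]
    - [0,0,0,0,0,0,0]
    - [0,0,0,0,0,0,0]
    - [0,0,0,0,0,0,0]
    - [0,0,0,0,0,0,0]

```text
time: 11.3
position: [0.5887, -0.039, 0.0963]
tool_rot: [0.531, -0.469, 0.467, -0.528]
ft_force: [-0.1, 0.1, -2.2]
grip_width: 0.0177
```

```bash
python3 look.py 6
```

```text
t 11.3 TCP press x,y,z mm [  -0.  -156.7   96.3] tip [  0.4 -36.7  68.7] F press [-0.1  0.2 -2.2] M [0.   0.06 0.07] yawerr -0.27 tilt [ 0.    -1.    -0.005] 0.0177
top [334.85900438 185.93298715]
t 11.35 TCP press x,y,z mm [-1.000e-01 -1.567e+02  9.630e+01] tip [  0.4 -36.7  68.8] F press [-0.9 -0.1 -1.4] M [-0.06  0.03 -0.  ] yawerr -0.28 tilt [ 0.    -1.    -0.005] 0.0175
side [312.39276821 190.03590092]
t 11.4 TCP press x,y,z mm [-1.000e-01 -1.568e+02  9.640e+01] tip [  0.4 -36.8  68.9] F press [-0.7  0.6 -2.4] M [-0.13 -0.01 -0.01] yawerr -0.28 tilt [ 0.    -1.    -0.005] 0.0175
```

View pics/s6.png

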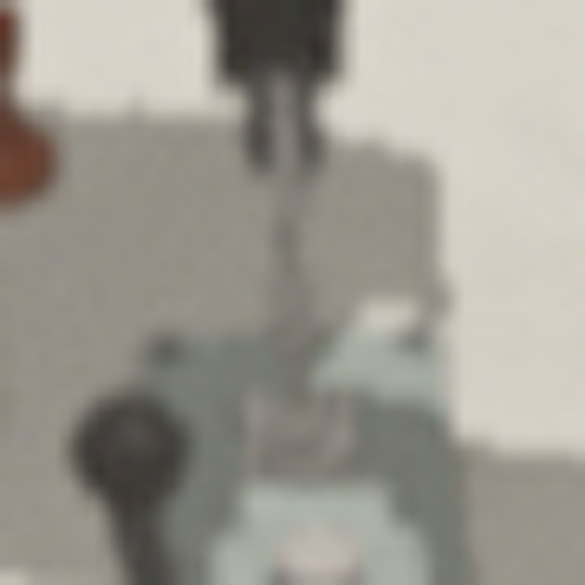

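View pics/t6.png

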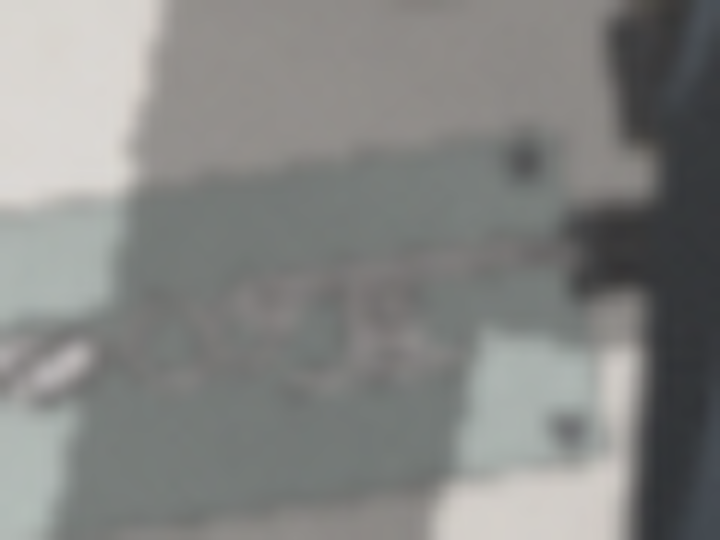

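```bash
python3 - <<'E'
from look import *
t=cv2.imread('pics/top6.png');s=cv2.imread('pics/side6.png')
P=lambda x,y,z: ORG+X*x+U*y+np.array([0,0,z])
def enh(img,b,sc,name):
    x0,y0,x1,y1=b;c=img[y0:y1,x0:x1].astype(float);c=np.clip((c-90)*2.6,0,255).astype(np.uint8)
    c=cv2.resize(c,None,fx=sc,fy=sc,interpolation=cv2.INTER_CUBIC)
    cv2.imwrite(name,c)
enh(t,(318,172,366,202),16,'pics/t6e.png'); enh(s,(300,175,328,205),18,'pics/s6e.png')
for nm,q in dict(pulleye=(0,-.038,.034),posteye=(0,-.02,.034),tip=(.0004,-.0392,.069),collar=(.0004,-.0392,.08),hook=(.0004,-.0392,.106),hookend=(.0004,-.0357,.106),head=(0,-.0706,.0425)).items():
    a,b=proj('top',P(*q)),proj('side',P(*q)); print(nm,a.round(1),((a-[318,172]+.5)*16).round(),b.round(1),((b-[300,175]+.5)*18).round())
E
```

```text
pulleye [334.7 187.4] [276. 254.] [312.8 198.2] [239. 426.]
posteye [328.6 188.3] [178. 269.] [313.  201.5] [243. 486.]
tip [335.7 185.8] [292. 229.] [312.4 189.5] [231. 270.]
collar [336.  185.3] [295. 221.] [312.3 186.8] [230. 221.]
hook [336.5 184.2] [303. 203.] [312.  180.3] [226. 104.]
hookend [335.2 184.4] [283. 207.] [312.1 180.9] [226. 115.]
head [346.  185.3] [456. 221.] [312.3 190.3] [231. 285.]
```

View pics/t6e.png

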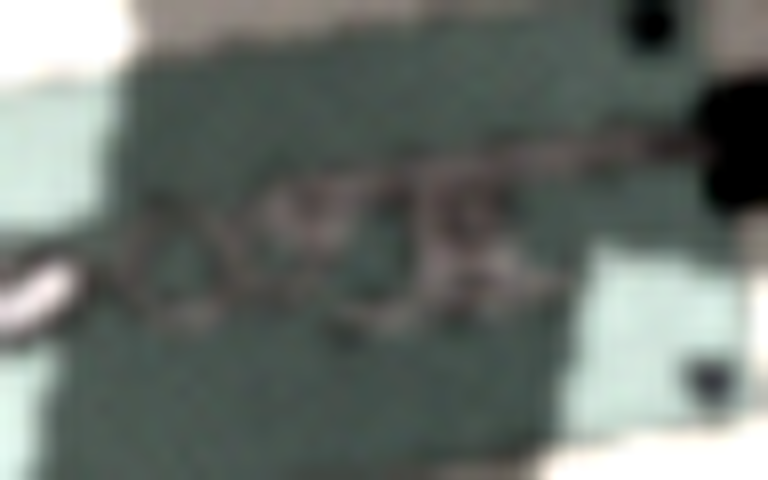

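View pics/s6e.png

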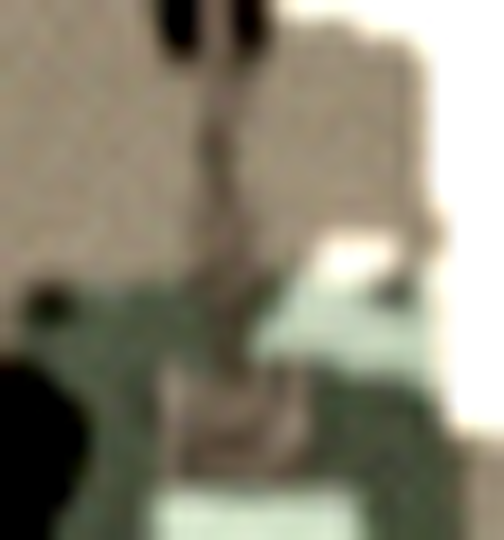

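Enhanced top view: the inner eye ring is centred near crop (180,262) against a prediction of (178,269). The collar is near (310,215) against (295,221). So lateral alignment is good to about 1 mm, and along y it is good to about 2 mm. I'll lower carefully.

Request:
play_rows:
  series:
    - [0,-0.012,0.15,-0.003,0,0.001,0]
    - [0,0,0.15,0,0,0,0]
    - [0,0,0,0,0,0,0]
    - [0,0,0,0,0,0,0]
    - [0,0,0,0,0,0,0]
    - [0,0,0,0,0,0,0]

```text
time: 11.9
position: [0.5886, -0.0378, 0.0673]
tool_rot: [0.53, -0.47, 0.469, -0.528]
ft_force: [0.2, -0.1, -2.1]
grip_width: 0.0172
```

Request:
play_rows:
  series:
    - [0,0,0.03,0,0,0,0]
    - [0,0,0.02,0,0,0,0]
    - [0,0,0,0,0,0,0]
    - [0,0,0,0,0,0,0]

```text
time: 12.23
position: [0.5879, -0.0374, 0.0615]
tool_rot: [0.53, -0.47, 0.468, -0.528]
ft_force: [-0.2, 0.2, -1.5]
grip_width: 0.0175
```

```bash
python3 look.py
```

```text
t 12.2333 TCP press x,y,z mm [  -0.6 -155.    61.5] tip [  0.1 -35.   34. ] F press [-0.2  0.2 -1.5] M [-0.09  0.01  0.02] yawerr -0.42 tilt [-0.    -1.    -0.005] 0.0175
```

Request:
play_rows:
  series:
    - [0,0,0.02,0,0,0,0]
    - [0,0,0,0,0,0,0]
    - [0,0,0,0,0,0,0]
    - [0,0,0,0,0,0,0]

```text
time: 12.57
position: [0.5879, -0.0374, 0.0595]
tool_rot: [0.53, -0.47, 0.468, -0.528]
ft_force: [0.3, 0.3, -2.2]
grip_width: 0.0174
```

Request:
play_rows:
  series:
    - [0,0,0.02,0,0,0,0]
    - [0,0,0,0,0,0,0]
    - [0,0,0,0,0,0,0]
    - [0,0,0,0,0,0,0]

```text
time: 12.9
position: [0.5879, -0.0375, 0.0575]
tool_rot: [0.53, -0.47, 0.468, -0.528]
ft_force: [0.1, -0.3, -1.2]
grip_width: 0.0179
```

```bash
python3 look.py
```

```text
t 12.9 TCP press x,y,z mm [  -0.6 -155.1   57.5] tip [  0.1 -35.1  30. ] F press [ 0.  -0.3 -1.2] M [-0.08  0.01 -0.01] yawerr -0.43 tilt [-0.    -1.    -0.005] 0.0179
```

Request:
play_rows:
  series:
    - [0,0,0.03,0,0,0,0]
    - [0,0,0,0,0,0,0]
    - [0,0,0,0,0,0,0]

```text
time: 13.15
position: [0.5877, -0.0374, 0.0543]
tool_rot: [0.53, -0.47, 0.468, -0.528]
ft_force: [-0.4, 0.1, -1.8]
grip_width: 0.0175
```

Request:
play_rows:
  series:
    - [0,0,0.02,0,0,0,0]
    - [0,0,0,0,0,0,0]
    - [0,0,0,0,0,0,0]

```text
time: 13.4
position: [0.5878, -0.0375, 0.0524]
tool_rot: [0.53, -0.47, 0.468, -0.528]
ft_force: [-0.4, -1.0, -1.8]
grip_width: 0.0178
```

Request:
play_rows:
  series:
    - [0,0,0.01,0,0,0,0]
    - [0,0,0,0,0,0,0]
    - [0,0,0,0,0,0,0]

```text
time: 13.65
position: [0.5879, -0.0375, 0.0515]
tool_rot: [0.53, -0.47, 0.468, -0.528]
ft_force: [-0.6, 0.9, -2.4]
grip_width: 0.0175
```

```bash
python3 look.py
```

```text
t 13.65 TCP press x,y,z mm [  -0.6 -155.1   51.5] tip [  0.1 -35.1  24. ] F press [-0.5  1.  -2.4] M [-0.05  0.03 -0.02] yawerr -0.43 tilt [ 0.    -1.    -0.005] 0.0175
```

Request:
play_rows:
  series:
    - [0,0.02,0,0,0,0,0]
    - [0,0.02,0,0,0,0,0]
    - [0,0.02,0,0,0,0,0]
    - [0,0,0,0,0,0,0]
    - [0,0,0,0,0,0,0]
    - [0,0,0,0,0,0,0]

```text
time: 14.15
position: [0.5883, -0.043, 0.0514]
tool_rot: [0.53, -0.471, 0.468, -0.528]
ft_force: [-0.9, 3.9, -2.6]
grip_width: 0.0175
```

```bash
python3 look.py 7
```

```text
t 14.15 TCP press x,y,z mm [  -1.  -160.6   51.4] tip [ -0.2 -40.6  24. ] F press [-0.4  4.  -2.6] M [0.55 0.1  0.01] yawerr -0.42 tilt [-0.001 -1.    -0.005] 0.0175
top [335.44301407 187.68741586]
t 14.2 TCP press x,y,z mm [  -0.9 -160.7   51.5] tip [ -0.1 -40.7  24. ] F press [-0.6  3.6 -1.1] M [0.58 0.1  0.03] yawerr -0.42 tilt [-0.    -1.    -0.005] 0.0176
side [312.89999486 200.05287417]
t 14.25 TCP press x,y,z mm [  -0.8 -160.7   51.5] tip [ -0.1 -40.7  24. ] F press [ 0.6  3.1 -2.2] M [ 0.49  0.17 -0.06] yawerr -0.41 tilt [-0.    -1.    -0.005] 0.0174
```

View pics/t7.png

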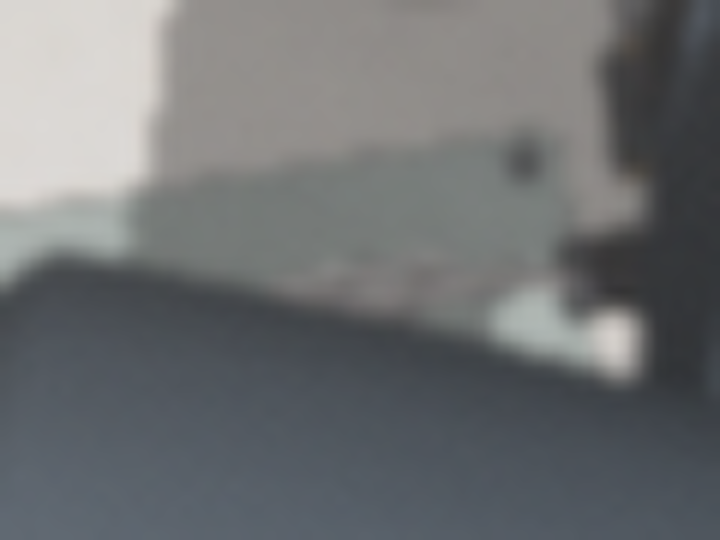

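The spring is engaged: the pull reads about 3.5 N towards +y, as expected near zero stretch. The top view is mostly blocked by the forearm. I'll pull a little more and then lift.

Request:
play_rows:
  series:
    - [0,0.04,0,0,0,0,0]
    - [0,0.04,0,0,0,0,0]
    - [0,0,-0.05,0,0,0,0]
    - [0,0,-0.05,0,0,0,0]
    - [0,0,-0.05,0,0,0,0]
    - [0,0,0,0,0,0,0]
    - [0,0,0,0,0,0,0]
    - [0,0,0,0,0,0,0]

```text
time: 14.92
position: [0.5896, -0.0512, 0.0669]
tool_rot: [0.53, -0.47, 0.468, -0.528]
ft_force: [-1.3, 5.6, -2.7]
grip_width: 0.0179
```

```bash
python3 look.py
```

```text
t 14.9167 TCP press x,y,z mm [  -0.7 -168.8   66.9] tip [  0.1 -48.8  39.4] F press [-0.6  5.7 -2.7] M [0.65 0.14 0.04] yawerr -0.42 tilt [-0.    -1.    -0.005] 0.0179
```

Request:
play_rows:
  series:
    - [0,0,-0.05,0,0,0,0]
    - [0,0,-0.05,0,0,0,0]
    - [0,0,-0.06,0,0,0,0]
    - [0,0,0,0,0,0,0]
    - [0,0,0,0,0,0,0]
    - [0,0,0,0,0,0,0]

```text
time: 15.42
position: [0.5895, -0.0511, 0.0829]
tool_rot: [0.53, -0.47, 0.468, -0.528]
ft_force: [-1.5, 5.5, -3.2]
grip_width: 0.0178
```

```bash
python3 look.py 8
```

```text
t 15.4167 TCP press x,y,z mm [  -0.8 -168.7   82.9] tip [ -0.  -48.7  55.4] F press [-0.8  5.6 -3.2] M [ 0.64  0.12 -0.04] yawerr -0.42 tilt [-0.    -1.    -0.005] 0.0178
top [338.8142844  185.96695748]
t 15.4667 TCP press x,y,z mm [  -0.8 -168.7   82.8] tip [ -0.1 -48.7  55.4] F press [ 0.1  5.7 -3.5] M [ 0.64  0.18 -0.01] yawerr -0.41 tilt [-0.    -1.    -0.005] 0.0177
side [312.48828079 191.10624825]
t 15.5167 TCP press x,y,z mm [  -0.8 -168.7   82.8] tip [ -0.1 -48.7  55.3] F press [-0.7  5.6 -4.1] M [ 0.63  0.07 -0.01] yawerr -0.41 tilt [-0.    -1.    -0.005] 0.0174
```

View pics/s8.png

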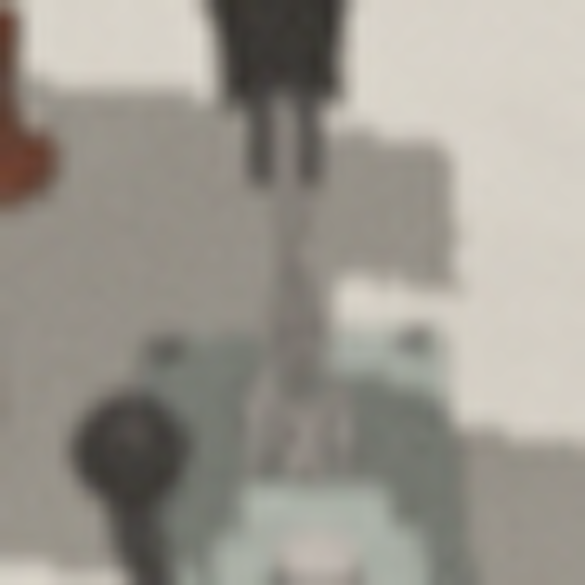

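View pics/t8.png

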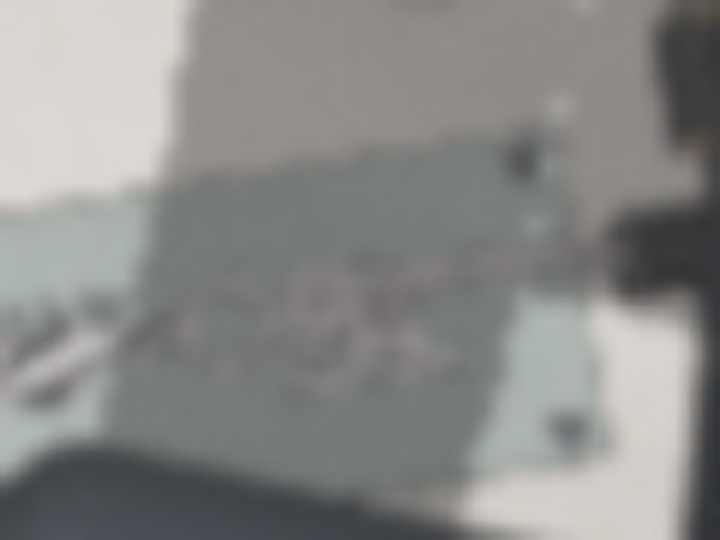

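The force is still about 5.7 N in y and the z reading dropped by about 2 N, so the eye rose with the prong. I'll pull out over the post, in two parts.

Request:
play_rows:
  series:
    - [0,0.05,-0.03,0,0,0,0]
    - [0,0.05,0,0,0,0,0]
    - [0,0.05,0,0,0,0,0]
    - [0,0.05,0,0,0,0,0]
    - [0,0,0,0,0,0,0]
    - [0,0,0,0,0,0,0]
    - [0,0,0,0,0,0,0]

```text
time: 16.1
position: [0.5908, -0.0698, 0.0852]
tool_rot: [0.53, -0.472, 0.467, -0.528]
ft_force: [-0.5, 8.4, -5.1]
grip_width: 0.0178
```

```bash
python3 look.py
```

```text
t 16.1 TCP press x,y,z mm [  -1.8 -187.5   85.2] tip [ -1.1 -67.4  58.1] F press [ 0.6  8.4 -5.1] M [ 1.11  0.13 -0.03] yawerr -0.45 tilt [-0.003 -1.    -0.007] 0.0178
```

Request:
play_rows:
  series:
    - [0,0.05,0,0.005,0,0,0]
    - [0,0.05,0,0.005,0,0,0]
    - [0,0.05,0,0,0,0.002,0]
    - [0,0.05,0,0,0,0,0]
    - [0,0.02,0,0,0,0,0]
    - [0,0,0,0,0,0,0]
    - [0,0,0,0,0,0,0]
    - [0,0,0,0,0,0,0]
    - [0,0,0,0,0,0,0]

```text
time: 16.85
position: [0.5933, -0.09, 0.0847]
tool_rot: [0.529, -0.475, 0.467, -0.526]
ft_force: [-1.8, 11.6, -5.5]
grip_width: 0.0176
```

```bash
python3 look.py 9
```

```text
t 16.85 TCP press x,y,z mm [  -1.9 -207.8   84.7] tip [ -0.5 -87.7  57.9] F press [-0.3 11.7 -5.5] M [1.58 0.24 0.02] yawerr -0.81 tilt [-0.005 -1.    -0.01 ] 0.0176
top [352.39254715 183.91051568]
t 16.9 TCP press x,y,z mm [  -1.9 -207.8   84.8] tip [ -0.5 -87.7  57.9] F press [ 0.6 11.6 -5.5] M [1.56 0.22 0.  ] yawerr -0.81 tilt [-0.005 -1.    -0.01 ] 0.0173
side [312.13743312 183.72179897]
t 16.95 TCP press x,y,z mm [  -1.9 -207.8   84.7] tip [ -0.5 -87.7  57.9] F press [ 0.2 11.5 -5.1] M [ 1.56  0.28 -0.02] yawerr -0.81 tilt [-0.005 -1.    -0.01 ] 0.0178
```

View pics/s9.png

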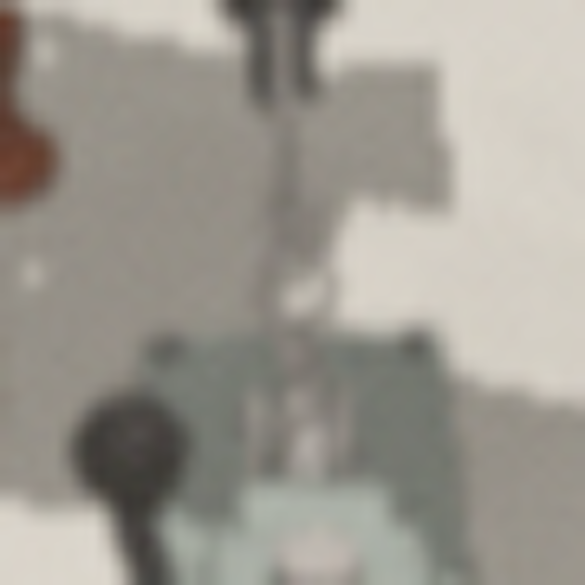

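View pics/t9.png

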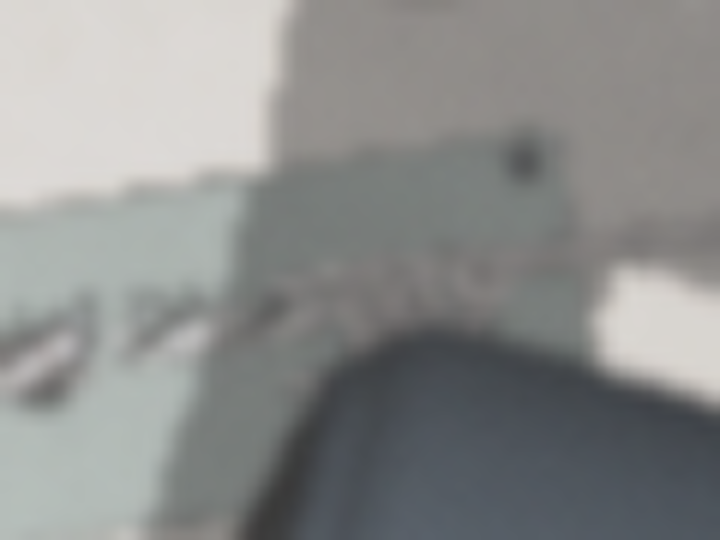

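The side view shows the tip near crop (300,300), behind the post, with the stretched spring running over it. Force is 11.6 N horizontally and 3.5 N vertically, so the stretch is about 52-57 mm, below the limit. I'll go the last 2 mm and then lower.

Request:
play_rows:
  series:
    - [0,0.025,0,0,0,0,0]
    - [0,0,0.04,0,0,0,0]
    - [0,0,0.04,0,0,0,0]
    - [0,0,0,0,0,0,0]
    - [0,0,0,0,0,0,0]
    - [0,0,0,0,0,0,0]

```text
time: 17.45
position: [0.5935, -0.0923, 0.0767]
tool_rot: [0.529, -0.475, 0.467, -0.526]
ft_force: [-1.7, 12.2, -4.7]
grip_width: 0.0177
```

```bash
python3 look.py
```

```text
t 17.45 TCP press x,y,z mm [  -2.1 -210.2   76.7] tip [ -0.6 -90.   49.9] F press [-0.1 12.4 -4.7] M [ 1.64  0.28 -0.01] yawerr -0.81 tilt [-0.006 -1.    -0.01 ] 0.0177
```

Request:
play_rows:
  series:
    - [0,0,0.03,0,0,0,0]
    - [0,0,0,0,0,0,0]
    - [0,0,0,0,0,0,0]
    - [0,0,0,0,0,0,0]

```text
time: 17.78
position: [0.5935, -0.0924, 0.0738]
tool_rot: [0.529, -0.475, 0.467, -0.526]
ft_force: [-1.6, 11.6, -4.1]
grip_width: 0.0179
```

Request:
play_rows:
  series:
    - [0,0,0.03,0,0,0,0]
    - [0,0,0,0,0,0,0]
    - [0,0,0,0,0,0,0]
    - [0,0,0,0,0,0,0]

```text
time: 18.12
position: [0.5935, -0.0923, 0.0709]
tool_rot: [0.529, -0.475, 0.467, -0.526]
ft_force: [-2.1, 11.7, -4.3]
grip_width: 0.0179
```

```bash
python3 look.py
```

```text
t 18.1167 TCP press x,y,z mm [  -2.  -210.2   70.9] tip [ -0.5 -90.   44. ] F press [-0.6 11.9 -4.3] M [1.64 0.28 0.01] yawerr -0.81 tilt [-0.006 -1.    -0.01 ] 0.0179
```

Request:
play_rows:
  series:
    - [0,0,0.03,0,0,0,0]
    - [0,0,0,0,0,0,0]
    - [0,0,0,0,0,0,0]
    - [0,0,0,0,0,0,0]

```text
time: 18.45
position: [0.5936, -0.0924, 0.0679]
tool_rot: [0.529, -0.475, 0.467, -0.526]
ft_force: [-1.3, 11.0, -3.7]
grip_width: 0.0173
```

Request:
play_rows:
  series:
    - [0,0,0.02,0,0,0,0]
    - [0,0,0,0,0,0,0]
    - [0,0,0,0,0,0,0]
    - [0,0,0,0,0,0,0]

```text
time: 18.78
position: [0.5936, -0.0924, 0.066]
tool_rot: [0.529, -0.475, 0.467, -0.526]
ft_force: [-1.4, 11.1, -3.0]
grip_width: 0.0175
```

```bash
python3 look.py 10
```

```text
t 18.7833 TCP press x,y,z mm [  -2.  -210.3   66. ] tip [ -0.5 -90.1  39.1] F press [-0.  11.1 -3. ] M [1.74 0.22 0.04] yawerr -0.82 tilt [-0.005 -1.    -0.01 ] 0.0175
top [352.59499686 184.57459865]
t 18.8333 TCP press x,y,z mm [  -1.9 -210.3   66. ] tip [ -0.5 -90.1  39.1] F press [ 0.6 11.3 -3.1] M [ 1.71  0.29 -0.01] yawerr -0.81 tilt [-0.005 -1.    -0.009] 0.018
side [312.27514466 187.75480973]
t 18.8833 TCP press x,y,z mm [  -1.9 -210.3   66. ] tip [ -0.5 -90.1  39.2] F press [-0.1 10.8 -3.7] M [ 1.72  0.28 -0.02] yawerr -0.82 tilt [-0.005 -1.    -0.009] 0.0179
```

View pics/s10.png

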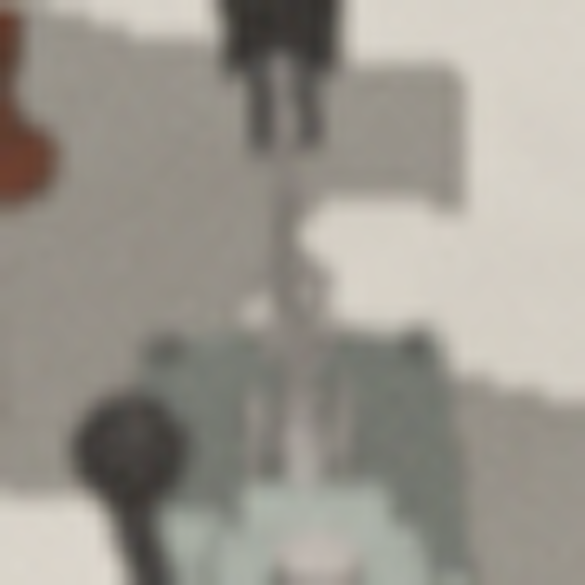

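Request:
play_rows:
  series:
    - [0,0,0.03,0,0,0,0]
    - [0,0,0,0,0,0,0]
    - [0,0,0,0,0,0,0]
    - [0,0,0,0,0,0,0]

```text
time: 19.22
position: [0.5936, -0.0924, 0.063]
tool_rot: [0.529, -0.475, 0.467, -0.526]
ft_force: [-0.9, 11.0, -3.7]
grip_width: 0.0174
```

Request:
play_rows:
  series:
    - [0,0,0.03,0,0,0,0]
    - [0,0,0,0,0,0,0]
    - [0,0,0,0,0,0,0]
    - [0,0,0,0,0,0,0]

```text
time: 19.55
position: [0.5936, -0.0925, 0.0601]
tool_rot: [0.529, -0.475, 0.467, -0.526]
ft_force: [-2.1, 10.2, -3.3]
grip_width: 0.0177
```

```bash
python3 look.py
```

```text
t 19.55 TCP press x,y,z mm [  -1.9 -210.3   60.1] tip [ -0.5 -90.2  33.2] F press [-0.8 10.4 -3.3] M [1.78 0.31 0.02] yawerr -0.82 tilt [-0.005 -1.    -0.009] 0.0177
```

Request:
play_rows:
  series:
    - [0,0,0.03,0,0,0,0]
    - [0,0,0,0,0,0,0]
    - [0,0,0,0,0,0,0]
    - [0,0,0,0,0,0,0]

```text
time: 19.88
position: [0.5936, -0.0924, 0.0571]
tool_rot: [0.529, -0.475, 0.467, -0.526]
ft_force: [-0.5, 12.2, -3.0]
grip_width: 0.0179
```

Request:
play_rows:
  series:
    - [0,0,0.03,0,0,0,0]
    - [0,0,0,0,0,0,0]
    - [0,0,0,0,0,0,0]
    - [0,0,0,0,0,0,0]

```text
time: 20.22
position: [0.5936, -0.0925, 0.0541]
tool_rot: [0.529, -0.475, 0.467, -0.526]
ft_force: [-1.6, 11.3, -3.5]
grip_width: 0.0179
```

```bash
python3 look.py 11
```

```text
t 20.2167 TCP press x,y,z mm [  -1.9 -210.4   54.1] tip [ -0.4 -90.2  27.3] F press [-0.2 11.4 -3.5] M [1.86 0.26 0.01] yawerr -0.83 tilt [-0.005 -1.    -0.009] 0.0179
top [352.23512558 185.02480767]
t 20.2667 TCP press x,y,z mm [  -1.9 -210.4   54.2] tip [ -0.4 -90.2  27.3] F press [-0.8 11.3 -3.5] M [1.83 0.29 0.03] yawerr -0.82 tilt [-0.005 -1.    -0.009] 0.0178
side [312.34917511 190.50247526]
t 20.3167 TCP press x,y,z mm [  -1.9 -210.4   54.2] tip [ -0.4 -90.2  27.3] F press [ 0.3 11.6 -2.2] M [1.81 0.26 0.06] yawerr -0.82 tilt [-0.005 -1.    -0.009] 0.0178
```

View pics/s11.png

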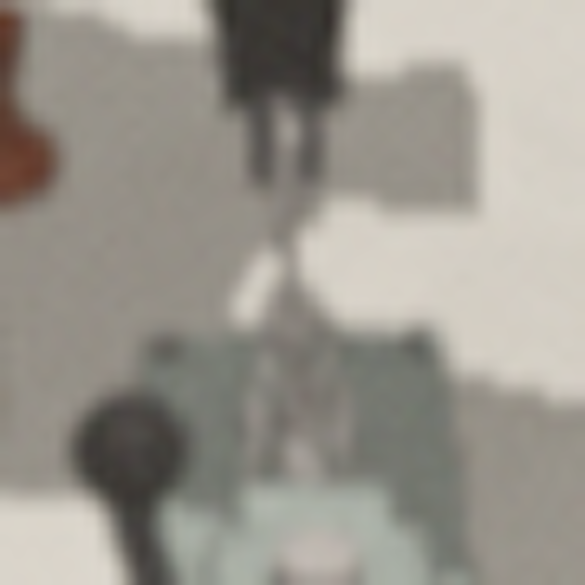

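Request:
play_rows:
  series:
    - [0,0,0.03,0,0,0,0]
    - [0,0,0,0,0,0,0]
    - [0,0,0,0,0,0,0]
    - [0,0,0,0,0,0,0]

```text
time: 20.65
position: [0.5937, -0.0925, 0.0512]
tool_rot: [0.529, -0.474, 0.467, -0.526]
ft_force: [-1.8, 11.2, -2.6]
grip_width: 0.0175
```

Request:
play_rows:
  series:
    - [0,0,0.015,0,0,0,0]
    - [0,0,0,0,0,0,0]
    - [0,0,0,0,0,0,0]
    - [0,0,0,0,0,0,0]

```text
time: 20.98
position: [0.5938, -0.0925, 0.0499]
tool_rot: [0.529, -0.474, 0.468, -0.526]
ft_force: [-2.1, 11.5, -2.3]
grip_width: 0.018
```

```bash
python3 look.py
```

```text
t 20.9833 TCP press x,y,z mm [  -1.7 -210.4   49.9] tip [ -0.2 -90.2  23.1] F press [-0.6 11.6 -2.3] M [1.99 0.3  0.03] yawerr -0.83 tilt [-0.005 -1.    -0.009] 0.018
```

Request:
play_rows:
  series:
    - [0,0,0.02,0,0,0,0]
    - [0,0,0,0,0,0,0]
    - [0,0,0,0,0,0,0]
    - [0,0,0,0,0,0,0]

```text
time: 21.32
position: [0.594, -0.0925, 0.0482]
tool_rot: [0.528, -0.474, 0.468, -0.526]
ft_force: [-2.2, 11.0, 0.2]
grip_width: 0.0178
```

```bash
python3 look.py 12; python3 - <<'E'
from look import *
t=cv2.imread('pics/top12.png');s=cv2.imread('pics/side12.png')
def enh(img,b,sc,name):
    x0,y0,x1,y1=b;c=img[y0:y1,x0:x1].astype(float);c=np.clip((c-90)*2.2,0,255).astype(np.uint8)
    cv2.imwrite(name,cv2.resize(c,None,fx=sc,fy=sc,interpolation=cv2.INTER_CUBIC))
enh(t,(318,172,366,202),16,'pics/t12e.png'); enh(s,(300,175,328,205),18,'pics/s12e.png')
E
```

```text
t 21.3167 TCP press x,y,z mm [  -1.6 -210.4   48.2] tip [ -0.1 -90.3  21.3] F press [-0.8 11.1  0.2] M [2.15 0.33 0.03] yawerr -0.84 tilt [-0.005 -1.    -0.008] 0.0178
top [352.04092973 185.13337282]
t 21.3667 TCP press x,y,z mm [  -1.6 -210.4   48.2] tip [ -0.1 -90.3  21.3] F press [-1.2 12.2 -0.7] M [2.17 0.33 0.01] yawerr -0.84 tilt [-0.005 -1.    -0.008] 0.0177
side [312.2885342  191.86828514]
t 21.4167 TCP press x,y,z mm [  -1.6 -210.4   48.2] tip [ -0.  -90.3  21.4] F press [ 0.7 11.5  0.8] M [2.12 0.3  0.07] yawerr -0.84 tilt [-0.005 -1.    -0.008] 0.0176
```

View pics/t12e.png

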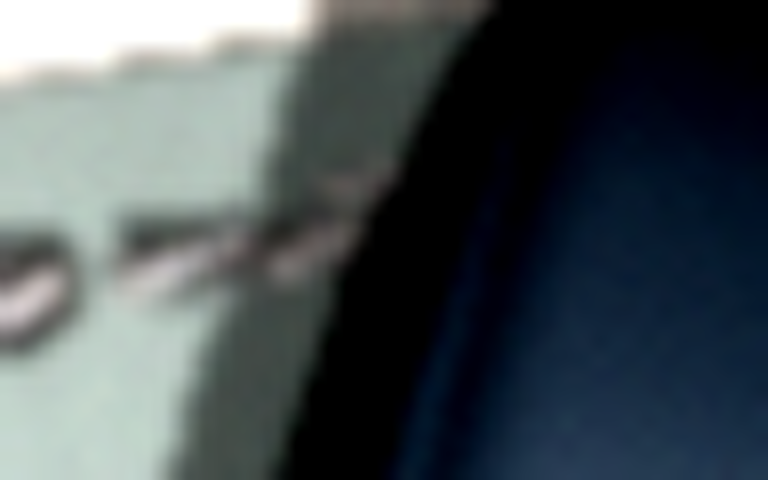

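View pics/s12e.png

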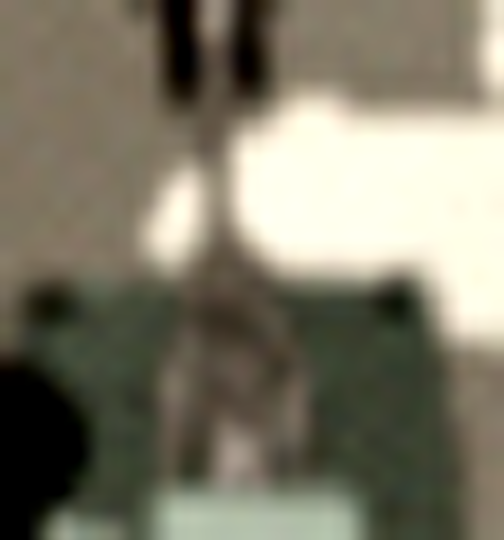

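The top view is blocked by the forearm. In the side view the eye has come down to plate-top level around the post. The collar met the wire at a tip height of about 22 mm: Fz rose by about 2.5 N, which is the level height. So the inner eye should be around the stem. I'll ease the pull and check that the post takes the load.

Request:
play_rows:
  series:
    - [0,-0.02,-0.01,0,0,0,0]
    - [0,0,0,0,0,0,0]
    - [0,0,0,0,0,0,0]

```text
time: 21.67
position: [0.5938, -0.0906, 0.0492]
tool_rot: [0.528, -0.474, 0.468, -0.526]
ft_force: [-0.4, 11.0, -0.2]
grip_width: 0.0176
```

Request:
play_rows:
  series:
    - [0,-0.02,0,0,0,0,0]
    - [0,0,0,0,0,0,0]
    - [0,0,0,0,0,0,0]

```text
time: 21.92
position: [0.5936, -0.0887, 0.0492]
tool_rot: [0.528, -0.474, 0.468, -0.526]
ft_force: [-1.9, 10.6, -0.7]
grip_width: 0.018
```

Request:
play_rows:
  series:
    - [0,-0.02,0,0,0,0,0]
    - [0,0,0,0,0,0,0]
    - [0,0,0,0,0,0,0]

```text
time: 22.17
position: [0.5939, -0.0878, 0.0494]
tool_rot: [0.529, -0.473, 0.468, -0.526]
ft_force: [-1.9, 9.1, -0.4]
grip_width: 0.0177
```

Request:
play_rows:
  series:
    - [0,-0.02,0,0,0,0,0]
    - [0,0,0,0,0,0,0]
    - [0,0,0,0,0,0,0]

```text
time: 22.42
position: [0.5943, -0.0872, 0.0494]
tool_rot: [0.529, -0.472, 0.469, -0.526]
ft_force: [-1.5, 5.0, -0.4]
grip_width: 0.0177
```

```bash
python3 look.py
```

```text
t 22.4167 TCP press x,y,z mm [  -0.5 -205.2   49.4] tip [  0.9 -85.2  22. ] F press [-0.8  5.1 -0.4] M [1.   0.46 0.2 ] yawerr -0.75 tilt [-0.001 -1.    -0.006] 0.0177
```

The force dropped sharply from 10.6 to 5 N over 1.5 mm, so the post is taking the spring. I'll go on to the slack position.

Request:
play_rows:
  series:
    - [0,-0.02,0,0,0,0,0]
    - [0,0,0,0,0,0,0]
    - [0,0,0,0,0,0,0]

```text
time: 22.67
position: [0.595, -0.0863, 0.0495]
tool_rot: [0.529, -0.471, 0.47, -0.526]
ft_force: [-2.5, 0.6, -0.1]
grip_width: 0.0176
```

Request:
play_rows:
  series:
    - [0,-0.02,0,0,0,0,0]
    - [0,0,0,0,0,0,0]
    - [0,0,0,0,0,0,0]

```text
time: 22.92
position: [0.5955, -0.0844, 0.0495]
tool_rot: [0.529, -0.471, 0.471, -0.527]
ft_force: [-1.5, -0.8, 0.7]
grip_width: 0.0178
```

```bash
python3 look.py
```

```text
t 22.9167 TCP press x,y,z mm [   1.  -202.6   49.5] tip [  2.6 -82.7  21.8] F press [-1.6 -0.6  0.7] M [-0.07  0.15  0.08] yawerr -0.8 tilt [ 0.002 -1.    -0.002] 0.0178
```

Request:
play_rows:
  series:
    - [0,-0.025,-0.01,-0.025,0,0,0]
    - [0,0,0,0,0,0,0]
    - [0,0,0,0,0,0,0]
    - [0,0,0,0,0,0,0]

```text
time: 23.25
position: [0.5918, -0.0811, 0.0499]
tool_rot: [0.529, -0.472, 0.47, -0.526]
ft_force: [-0.8, 0.4, -0.5]
grip_width: 0.0182
```

```bash
python3 look.py
```

```text
t 23.25 TCP press x,y,z mm [  -2.3 -198.8   49.9] tip [ -0.8 -78.8  22.4] F press [-0.7  0.5 -0.5] M [ 0.05  0.06 -0.01] yawerr -0.79 tilt [-0.    -1.    -0.005] 0.0182
```

Request:
play_rows:
  series:
    - [0,0.012,0,0.005,0,0,0]
    - [0,0,-0.03,0,0,0,0]
    - [0,0,-0.03,0,0,0,0]
    - [0,0,0,0,0,0,0]
    - [0,0,0,0,0,0,0]
    - [0,0,0,0,0,0,0]

```text
time: 23.75
position: [0.5929, -0.083, 0.0563]
tool_rot: [0.529, -0.471, 0.47, -0.526]
ft_force: [0.7, -1.5, -1.8]
grip_width: 0.018
```

```bash
python3 look.py
```

```text
t 23.75 TCP press x,y,z mm [  -1.4 -200.8   56.3] tip [  0.2 -80.8  28.7] F press [ 0.5 -1.6 -1.8] M [-0.45 -0.01 -0.02] yawerr -0.8 tilt [ 0.001 -1.    -0.003] 0.018
```

Request:
play_rows:
  series:
    - [0,0,-0.03,0,0,0,0]
    - [0,0,-0.03,0,0,0,0]
    - [0,0,0,0,0,0,0]
    - [0,0,0,0,0,0,0]
    - [0,0,0,0,0,0,0]

```text
time: 24.17
position: [0.5924, -0.0822, 0.0624]
tool_rot: [0.529, -0.472, 0.47, -0.526]
ft_force: [-0.2, -0.7, 0.1]
grip_width: 0.0175
```

```bash
python3 look.py
```

```text
t 24.1667 TCP press x,y,z mm [  -1.8 -200.    62.4] tip [ -0.2 -80.   34.9] F press [-0.3 -0.7  0.1] M [-0.07  0.   -0.04] yawerr -0.8 tilt [-0.    -1.    -0.004] 0.0175
```

Request:
play_rows:
  series:
    - [0,0.01,-0.03,0,0,0,0]
    - [0,0.01,-0.03,0,0,0,0]
    - [0,0,0,0,0,0,0]
    - [0,0,0,0,0,0,0]

```text
time: 24.5
position: [0.5926, -0.0843, 0.0682]
tool_rot: [0.529, -0.472, 0.47, -0.526]
ft_force: [0.1, -0.1, -2.0]
grip_width: 0.0176
```

```bash
python3 look.py
```

```text
t 24.5 TCP press x,y,z mm [  -1.9 -202.1   68.2] tip [ -0.4 -82.1  40.7] F press [ 0.1 -0.1 -2. ] M [-0.09  0.01  0.05] yawerr -0.78 tilt [-0.    -1.    -0.005] 0.0176
```

Request:
play_rows:
  series:
    - [0,0,-0.1,0,0,0,0]
    - [0,0,-0.1,0,0,0,0]
    - [0,0,-0.1,0,0,0,0]
    - [0,0,0,0,0,0,0]
    - [0,0,0,0,0,0,0]
    - [0,0,0,0,0,0,0]

```text
time: 25.0
position: [0.5928, -0.0844, 0.0984]
tool_rot: [0.529, -0.472, 0.47, -0.526]
ft_force: [0.2, -0.0, -1.9]
grip_width: 0.0178
```

```bash
python3 look.py 13
```

```text
t 25.0 TCP press x,y,z mm [  -1.8 -202.2   98.4] tip [ -0.3 -82.2  70.9] F press [ 0.2 -0.  -1.9] M [-0.04  0.02  0.02] yawerr -0.78 tilt [ 0.    -1.    -0.004] 0.0178
top [350.92155884 183.57309129]
t 25.05 TCP press x,y,z mm [  -2.  -202.1   98. ] tip [ -0.5 -82.1  70.5] F press [ 0.3  0.3 -2.7] M [-0.11  0.05  0.  ] yawerr -0.78 tilt [-0.    -1.    -0.005] 0.0172
side [312.02529327 181.51619953]
t 25.1 TCP press x,y,z mm [  -2.1 -202.1   97.8] tip [ -0.6 -82.1  70.3] F press [ 0.4  0.6 -2.3] M [-0.06 -0.   -0.  ] yawerr -0.79 tilt [-0.    -1.    -0.005] 0.0175
```

View pics/s13.png

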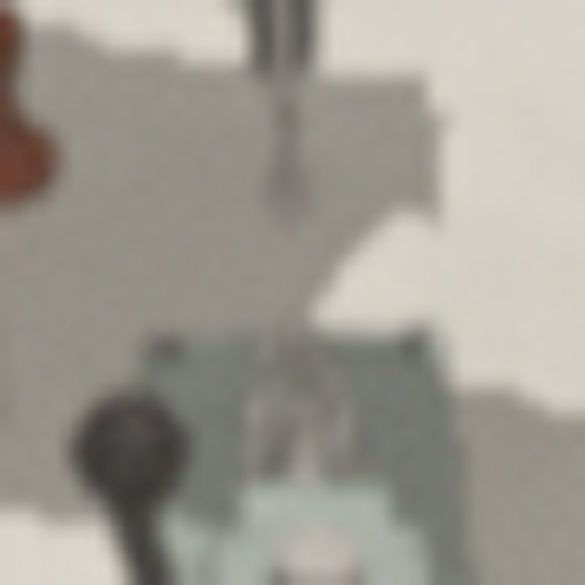

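View pics/t13.png

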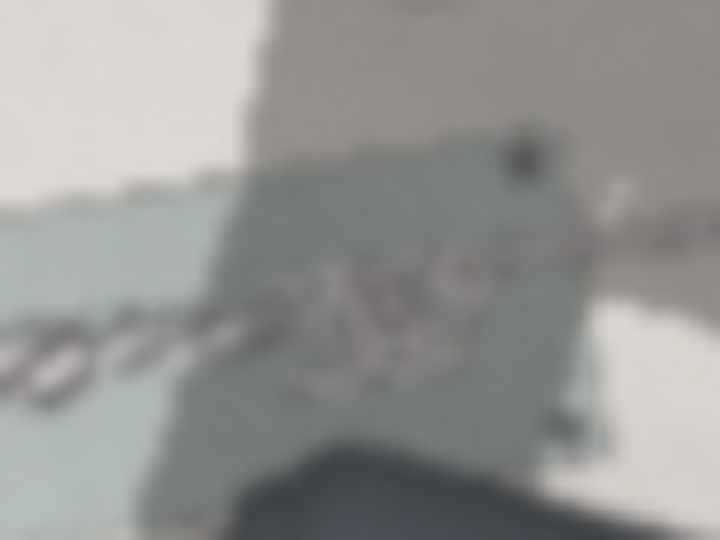

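The prong is out. The top view shows the spring still stretched, with its coils running from the mount out to crop x≈280 and its eyes at the post. Now I'll take the puller back to its old place.

```bash
python3 - <<'E'
from plan import *
for k in delta([.4835,-.2239,.098],-.2716):print(k)
E
```

```text
('tool shift mm', array([ 126.3,    0.4, -124.1]))
('rotvec deg', array([ 0.31, 22.08,  0.04]))
('T', array([[-0.268,  0.   ,  0.963],
       [-0.963,  0.   , -0.268],
       [-0.   , -1.   ,  0.   ]]))
```

Request:
play_rows:
  series:
    - [0,0.21,0,-0.207,0,0,0]
    - [0,0.21,0,-0.207,0,0,0]
    - [0,0.21,0,-0.207,0,0,0]
    - [0,0.21,0,-0.207,0,0,0]
    - [0,0.21,0,-0.207,0,0,0]
    - [0,0.21,0,-0.207,0,0,0]
    - [0,0,0,0,0.0017,0.0307,0]
    - [0,0,0,0,0,0.0307,0]
    - [0,0,0,0,0,0.0307,0]
    - [0,0,0,0,0,0.0307,0]
    - [0,0,0,0,0,0,0]
    - [0,0,0,0,0,0,0]

```text
time: 26.1
position: [0.4835, -0.2236, 0.0983]
tool_rot: [-0.428, 0.563, -0.563, 0.428]
ft_force: [0.0, -0.3, -1.4]
grip_width: 0.0178
```

Request:
play_rows:
  series:
    - [0,0,0.15,0,0,0,0]
    - [0,0,0.15,0,0,0,0]
    - [0,0,0.15,0,0,0,0]
    - [0,0,0.1,0,0,0,0]
    - [0,0,0,0,0,0,0]
    - [0,0,0,0,0,0,0]
    - [0,0,0,0,0,0,0]
    - [0,0,0,0,0,0,0]

```text
time: 26.77
position: [0.4843, -0.2241, 0.0444]
tool_rot: [0.427, -0.562, 0.564, -0.428]
ft_force: [-0.0, -0.1, -1.9]
grip_width: 0.0178
```

```bash
python3 - <<'E'
from plan import *
o=robot.get_obs();print(o['time'],o['position'],o['ft_force'])
for k in delta([.4835,-.2239,.031],-.2716):print(k)
for n in('top','side'):
    t=eyes.camera(n)[:,:,::-1]; cv2.imwrite(f'pics/{n}14.png',t)
    if n=='top':crop(t,315,150,475,240,5,'pics/t14.png')
    else: crop(t,285,120,375,210,6,'pics/s14.png')
E
```

```text
26.7667 [ 0.48429257 -0.22409099  0.04439196] [-0.00771744 -0.05717188 -1.8531327 ]
('tool shift mm', array([ 0. , 13.4, -0.8]))
('rotvec deg', array([-0.13,  0.  ,  0.04]))
('T', array([[-0.268,  0.   ,  0.963],
       [-0.963,  0.   , -0.268],
       [-0.   , -1.   ,  0.   ]]))
```

View pics/s14.png

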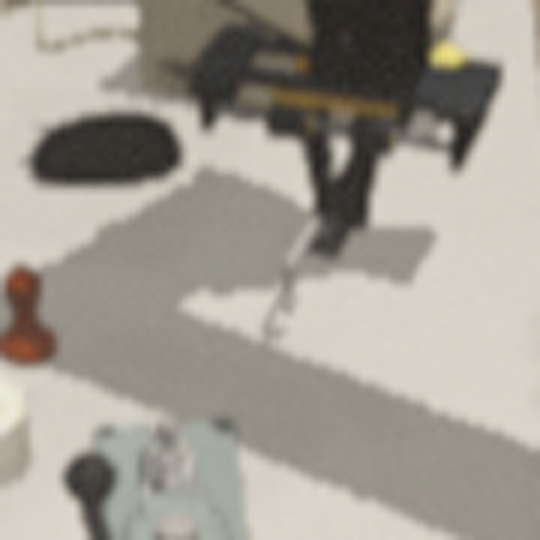

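View pics/t14.png

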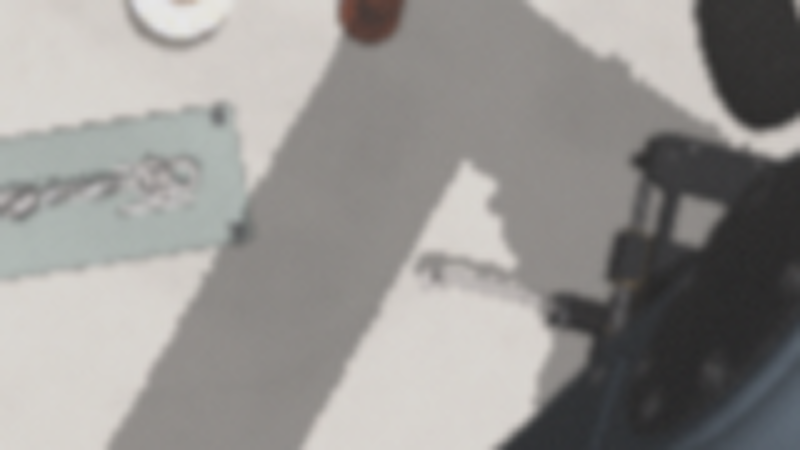

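The top view, now unobstructed, shows the spring stretched to the post, with the eyes at crop (150-185,180). The puller is above its old spot. I'll lower it until it touches.

Request:
play_rows:
  series:
    - [0,0,0.06,0,0,0,0]
    - [0,0,0.05,0,0,0,0]
    - [0,0,0,0,0,0,0]
    - [0,0,0,0,0,0,0]
    - [0,0,0,0,0,0,0]

```text
time: 27.28
position: [0.4836, -0.2236, 0.0324]
tool_rot: [0.428, -0.563, 0.563, -0.428]
ft_force: [0.0, -0.7, -2.2]
grip_width: 0.0179
```

Request:
play_rows:
  series:
    - [0,0,0.01,0,0,0,0]
    - [0,0,0,0,0,0,0]
    - [0,0,0,0,0,0,0]

```text
time: 27.53
position: [0.4838, -0.2238, 0.0318]
tool_rot: [0.427, -0.563, 0.563, -0.428]
ft_force: [0.4, 0.3, -0.2]
grip_width: 0.018
```

Request:
play_rows:
  series:
    - [0,0,0.01,0,0,0,0]
    - [0,0,0,0,0,0,0]
    - [0,0,0,0,0,0,0]

```text
time: 27.78
position: [0.4838, -0.2237, 0.0317]
tool_rot: [0.427, -0.563, 0.564, -0.428]
ft_force: [-1.9, -0.2, 7.8]
grip_width: 0.0176
```

Request:
play_rows:
  series:
    - [0,0,-0.008,0,0,0,0]
    - [0,0,0,0,0,0,0]
    - [0.25,0,0,0,0,0,0]
    - [0.3,0,0,0,0,0,0]
    - [0.45,0,0,0,0,0,0]
    - [0.55,0,0,0,0,0,0]
    - [0.55,0,0,0,0,0,0]
    - [0.55,0,0,0,0,0,0]

```text
time: 28.45
position: [0.4837, -0.2237, 0.0313]
tool_rot: [0.427, -0.563, 0.563, -0.428]
ft_force: [-0.9, 0.0, -0.3]
grip_width: 0.0437
```

Request:
play_rows:
  series:
    - [0.55,0,-0.1,0,0,0,0]
    - [0.55,0,-0.15,0,0,0,0]
    - [0.55,0,-0.3,0,0,0,0]
    - [0.55,0,-0.4,0,0,0,0]
    - [0.55,0,-0.4,0,0,0,0]
    - [0.55,0,-0.4,0,0,0,0]
    - [0.55,0.2,0,-0.2,0,0,0]
    - [0.55,0.2,0,-0.2,0,0,0]
    - [0.55,0.2,0,-0.2,0,0,0]
    - [0.55,0,0,0,0,0,0]
    - [0.55,0,0,0,0,0,0]

```text
time: 29.37
position: [0.4088, -0.2657, 0.2072]
tool_rot: [0.427, -0.563, 0.564, -0.427]
ft_force: [0.7, -0.6, 0.5]
grip_width: 0.0479
```

```bash
python3 - <<'E'
from look import *
o=robot.get_obs();print(o['time'],o['position'],o['ft_force'])
for n in('top','side'):
    t=eyes.camera(n)[:,:,::-1]; cv2.imwrite(f'pics/{n}15.png',t)
    if n=='top':crop(t,265,140,475,240,3.8,'pics/t15.png');crop(t,318,165,368,205,15,'pics/t15e.png')
    else: crop(t,270,130,390,230,6,'pics/s15.png')
E
```

```text
29.3667 [ 0.40884106 -0.26572428  0.20716557] [ 0.6744744  -0.57900349  0.47697185]
```

View pics/t15.png

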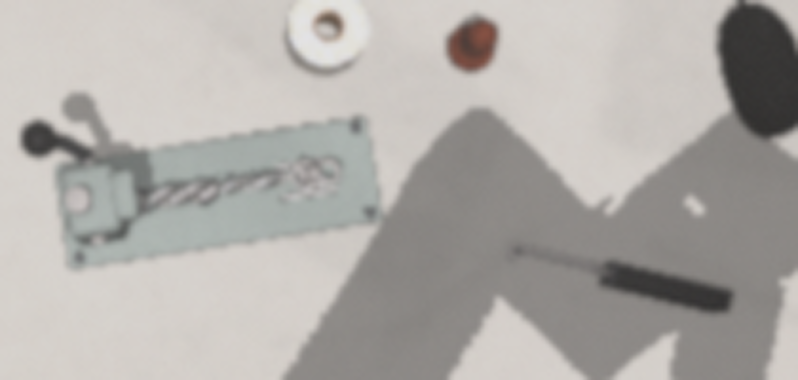

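View pics/t15e.png

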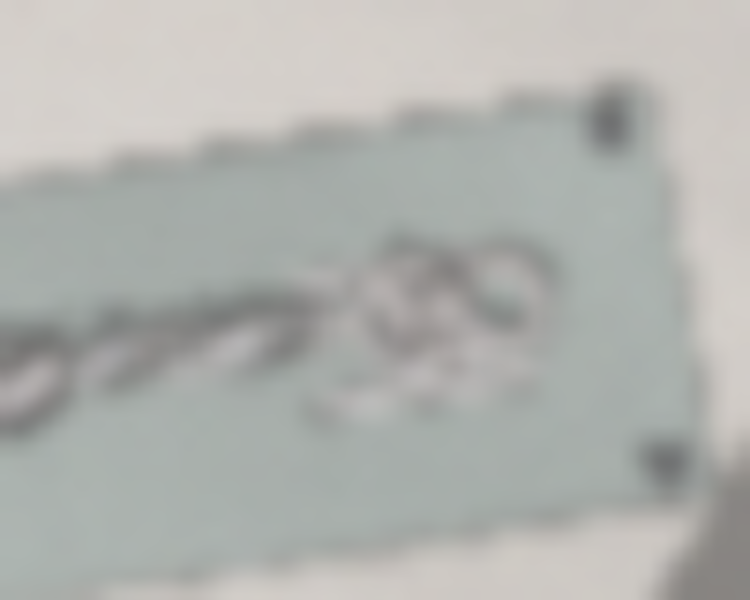

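View pics/s15.png

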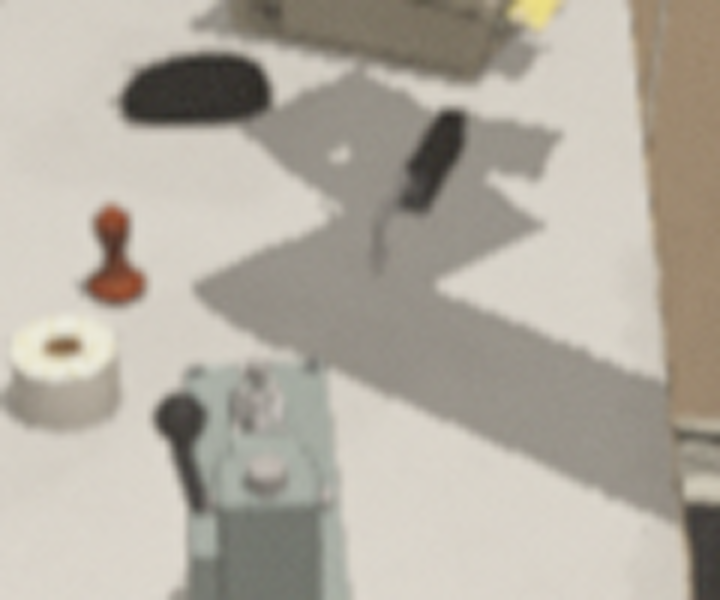

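Final pictures:
- **Spring:** the top view shows the inner eye around the post at about (345,185) and the outer eye beyond it at about (352,184), with the coils stretched.
- **Puller:** it stands upright at its old spot.
- **Other things:** the stamp and the label roll haven't moved.

I'll hand in now.

```bash
python3 -c "
from rig import ticket
print(ticket.hand_in())"
```

```text
the job is handed in; nothing more can be done
None
```

The spring's inner eye is hooked on the post, and the puller is standing upright back at its old spot. I handed the job in at about 29.5 s of the 64 s allowed; the hand-in gives no verdict.

**How it went:** I felt for the post with the prong (about 5 N). Then I put the prong through the outer eye, lifted and stretched the spring over the head, and lowered it to level. When I eased off, the pull on the arm fell from about 11 N to 0 over about 3 mm, so the post took the load.

**Last checks:** the final pictures show the spring still stretched to the post, with the inner eye around it and the outer eye beyond. The stamp and label roll beside the press are where they were, and the free gripper reads about 0 N.

**What disagreed or stayed uncertain:**
- **Stretch:** during the pull it was about 52 mm by geometry but 57 to 60 mm by force. Both are under the 66 mm limit.
- **Post position:** I got about y = -71 mm by feel and -73 mm from the pictures. The prong's place in the hand was only known to a few millimetres.
- **View while hooking:** the forearm blocked the top camera, so hooking was judged by force and the side view until the arm had moved away.
- **Setting down:** the puller met the desk with about 10 N for a moment before I backed off.

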